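Carry a drained test plate to the balance on a lifter

ROBOT

A 7-joint arm with a two-finger parallel gripper is mounted at the origin on a cart in front of the work surface, level with it; the furniture and walls round the work are solid. World frame = base frame: x ahead of the robot, y to its left, z up, the work surface at z = 0. Lengths are in m, angles in rad, forces in N, time in s.
With the tool pointing down it reaches from about 0.35 to 0.9 m from the base axis. Payload 8.1 kg.
Tool frame: the origin (TCP) lies at the very end of the fingers, on their centre line; the grasp point (between the pads) lies 19 mm behind it; z points along the fingers, y is the line along which they close (so a half turn about z gives the same grasp; the last joint's range is limited). The gripper opens to 85 mm and grips with 20 to 120 N. Pads are 22 mm wide; open, the fingers measure 114 mm over their backs; the gripper's body (76 mm by 85 mm) begins 54 mm behind the grasp point. The pads swing forward as they close: fully open they stand 13 mm farther back than shut.
Start: joints at [1.072, 0.434, 0.025, 1.573, -0.012, 1.134, -0.075], TCP at [0.241, -0.577, 0.231] pointing down, gripper open.
Joint ranges: [-2.62, 2.62], [-0.44, 2.09], [-1.27, 1.32], [0.08, 2.57], [-1.32, 4.46], [0.12, 2], [-2.74, 2.74]. Speed limits (rad/s): [2.22, 2.22, 3.01, 3.01, 3.14, 3.14, 3.14].

INTERFACE

Orientations are given as a unit quaternion [w, x, y, z].
In Python, from station import manip gives the robot as it stands.
- The arm moves only by the tool servo_tool, never from a script. Its argument "targets" is one flat list of numbers, 7 for each row, row after row: the shift along the tool's x, y, z in mm, then the turn, a rotation vector about the tool's x, y, z in rad, then the finger opening in mm, from 0 to 85.4. A call has exactly 5 rows; each row shifts and turns the commanded pose from where the row before left it, along the tool's axes as they then stand; what a row does not reach is not made up. A row lasts 1/10 s, in which the tool goes at most 50 mm and 8.59 degrees, less where a joint would pass 70% of its speed; a pose out of reach is approached as far as the arm can. A call is refused whole if a number of a shift passes 50 or a number of a turn 0.15, either way. A call with a gripper value outside its range is refused whole. The fingers move at their own pace and stop on an object; "force" is the grip in N (left out, the last holds). Time passes only in rows, so rows that do not move let the fingers close, or fill a call up. It gives the time, the measured TCP pose, the force, the opening and the grip force at its end, in the units of the state.
- manip.get_obs(): the state, without advancing time (a new reading comes with each control period).
- manip.capture(name): name is "scene" or "top"; returns the picture (480x640x3 uint8, red, green, blue); there is no depth.
- manip.calibration(name): a dict with "K" (3x3 intrinsics, pixels), "origin" and "orientation" of the camera in the world. Camera axes: x right, y up, looking along -z (the intrinsics and any distortion apply to the point x, -y, -z); pixel columns grow to the right and rows downward; lengths in m; the calibration is good to about 2 mm. A picture is of the moment at which its call begins. calibration takes no time and is no camera call.
- manip.sign_off(): hands the job in; it is judged then, once.
The state is a dict: "time": time; "qpos": joint angles; "dq": joint speeds; "joint_torque": joint torques, N m; "eef_pos": TCP position; "ee_rot": TCP orientation; "contact_force": force on the tool from outside, world axes, zero at the start; "wrist_torque": the same for the moment, N m; "opening": finger opening in m; "grasp_force": force on a finger pad.
Only numpy, scipy, OpenCV 4.12 (cv2) and the standard library are available. Lean on these libraries where they do the work, as an engineer would, in place of code of your own. Each camera call takes 0.05 s, during which the arm holds its last target. There are 200 camera calls.

TASK

The coated ceramic plate that has drained on the sloping stand is to be weighed. Take the flat lifter from its rest, slide its blade under the plate along the slope, lift the plate off and set it down level, centred and square on the two ribs of the balance's carrier, draw the blade out from under it and put the lifter back in its rest. The gripper must never touch the plate, the lifter must not press hard on the balance, the plate must not be dropped, and the petri dish, the beaker, the bottle and the vial stay where they are.

Things in the scene. Friction and masses are not known exactly. Their poses are not given: they have to be found in the camera images.
- plate: White glazed ceramic plate, 76 x 76 x 5 mm, 75 g, with a matt grey round coating 54 mm across in the middle of its upper face. Origin: centre of its underside; z is normal to the coated face, x and y run along its sides. At the start it lies on the drain stand, sloping at 30 degrees, x pointing up the slope.
- lifter: Flat lifter (offset spatula), 120 g, 215 mm long. Origin: on the axis of its black handle, at the grip place; x points to the blade tip, z up. Handle: straight bar 14 mm wide (y), 18 mm high (z), from x = -80 to +52 mm. It balances about 24 mm ahead of the origin. At the start it lies level in its rest, axes along the rest's.
- blade (a point): On the lifter, middle of the steel blade's upper face; 102 mm ahead of and 18.5 mm below the lifter's origin, axes as the lifter's. Blade: flat, parallel to the handle, 66 mm long (x), 36 mm wide, 2.5 mm thick. At its rear a bent-up heel, 30 mm wide, front face 32 mm behind this point, standing 10.5 mm above the upper face, keeps a plate from sliding back.
- lifter_rest: Fixed grey plastic rest. Origin: on the desk under the lifter's grip place; z up, x along the lifter. Two cradles, 8 mm thick, at x = -58 and +42 mm, slots 23 mm wide, flared at the top; slot floors 35 mm, cheeks about 65 mm above the desk; base plate between them 52 mm wide, 6 mm high. A lifter lying home has its origin 44 mm above this origin, axes along this body's.
- drain_stand: Fixed draining stand on posts, 130 x 112 mm footprint, 0.18 m high. Origin: on the desk straight under the plate's place; z up, x horizontal, the way the slope rises (away from the robot). Its steel deck slopes at 30 degrees. A 12 mm high drip tray stands on its base plate.
- stand_seat (a point): On the stand's plane of rib tops, 150 mm above the stand's origin; the plate's underside centre lies here (up to 4 mm to a side). Axes: x up the slope, z normal to it. Ribs along x at y = -30 and +30 mm, 12 mm wide, 12 mm high: channel 48 mm wide, 12 mm from plate to deck, open at the low end. Lips 7 mm high stop the plate at the ribs' low ends only. Deck ends at x = -49 mm.
- balance: Fixed top-pan balance, 140 mm wide, from x = -124 (low panel with a dark display, 20 to 45 mm high, toward the robot) to +71 mm. Origin: on the desk straight under the middle of the pan; z up. Steel pan 104 x 104 mm, top 60 mm above the desk, with a carrier of two ribs on it.
- carrier_seat (a point): Middle of the carrier, at the height of its rib tops, 74 mm above the balance's origin, axes as the balance's: a plate in place has its origin here, its sides along x and y. Two aluminium ribs 88 mm long (x), 12 mm wide, at y = -30 and +30 mm, 14 mm high: between them a channel 48 mm wide, 14 mm deep, open at both ends.
- petri_dish: Closed clear petri dish, 59 mm across, 16 mm high, a bystander. Origin: centre of its underside.
- beaker: Clear glass beaker, 63 mm across, 76 mm high, a bystander. Origin: centre of its underside.
- solvent_bottle: Clear bottle, 57 mm across, 122 mm high, a bystander. Origin: centre of its underside.
- vial: Brown vial with a black cap, 22 mm across, 48 mm high, a bystander. Origin: centre of its underside.
Not all that is in view belongs to the job. What is meant by the plate is not purple, and is the larger of those in its own colour.

How it is judged:
By the outcome, as a careful person would: the job done as asked, in the order asked, and still so for the second after the job is handed in, with the robot touching nothing.
It also fails if it takes over 61 s, if anything falls off the work surface, if the arm or the gripper's body presses on something with over 40 N, if the wrist force passes 120 N, or if a joint passes its speed limit or range.

## Working session

There is one attempt and no reset: what is moved stays moved. The work goes in short steps, Python scripts to look and compute and a tool call to move; the robot and the scene stay as the last step left them, time stands still between calls to the robot, and variables do not carry over. Pictures are saved under pics/ and viewed, at most 10 in all, crops included, and the job is handed in when it is done.

Besides the shell and the picture viewer there is one more tool, called as name(argument=value, ...) on one line, values as JSON. servo_tool: Moves the arm, as the interface text tells. Its arguments: {"type":"object","properties":{"targets":{"type":"array","items":{"type":"number"}},"force":{"type":"number"}},"required":["targets"]}

```bash
ls; mkdir -p pics
python3 - <<'E'
from station import manip
import cv2,json
for n in("scene","top"):
    im=manip.capture(n); cv2.imwrite(f"pics/{n}0.png",im[:,:,::-1])
    print(n,manip.calibration(n))
print(manip.get_obs())
E
```

```text
pics
scene {'K': array([[439.5062196 ,   0.        , 317.14864408],
       [  0.        , 439.5062196 , 245.65892152],
       [  0.        ,   0.        ,   1.        ]]), 'origin': array([0.08306697, 0.56334125, 0.56651369]), 'orientation': array([-0.30136713, -0.16680039,  0.44999846,  0.82392771])}
top {'K': array([[446.8143993 ,   0.        , 320.35583714],
       [  0.        , 446.8143993 , 234.99168238],
       [  0.        ,   0.        ,   1.        ]]), 'origin': array([ 4.90115729e-01, -6.63960033e-04,  1.23018542e+00]), 'orientation': array([ 0.71009718,  0.02189105, -0.02623888, -0.70327399])}
{'time': 0.1, 'qpos': array([ 1.07243904,  0.43514315,  0.02498151,  1.57396863, -0.01158837,
        1.13399411, -0.07510538]), 'dq': array([-0.00031485, -0.00067698,  0.00123171, -0.00078961,  0.0005326 ,
       -0.00010529,  0.00043365]), 'joint_torque': array([ 3.53048206e-03, -6.71754813e+01,  1.02812894e+00, -3.16903818e+01,
        1.57216669e-02,  7.20702141e-03,  1.01647479e-04]), 'eef_pos': array([ 0.24072152, -0.57631629,  0.23062534]), 'ee_rot': array([-6.53785761e-04,  9.80493125e-01,  1.96552192e-01, -2.01834421e-04]), 'contact_force': array([-0.62259758,  0.18079039,  0.05048768]), 'wrist_torque': array([ 0.02083203, -0.01275289, -0.02171334]), 'grasp_force': 0.0, 'opening': 0.08572238581862285}
```

View pics/scene0.png

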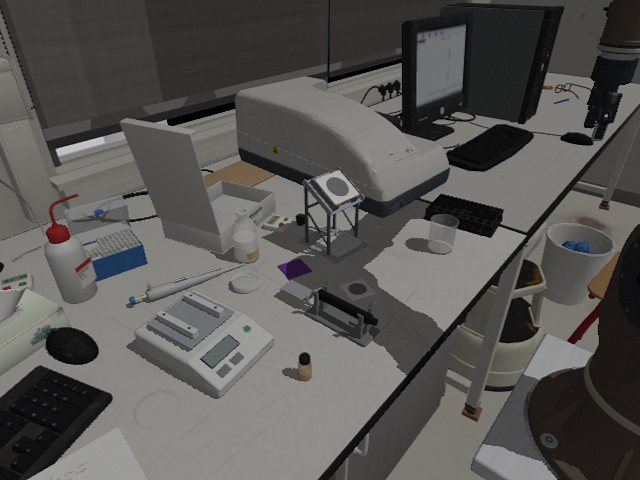

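View pics/top0.png

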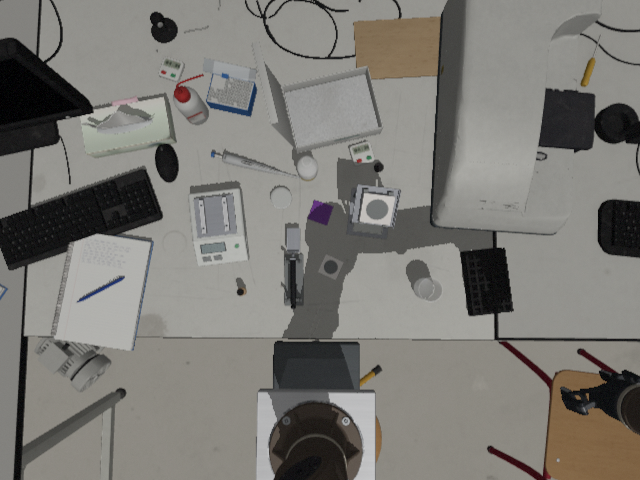

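The top picture shows the balance at (219,225), the lifter and rest at (292,265), and the stand at (375,208). Three things could be taken for the plate:
- The white square with a grey disc on the stand, at (378,208).
- The smaller white one on the desk, at (330,266).
- The purple one, at (320,212).

I choose the one on the stand and check it in a close crop.

```bash
cat > h.py <<'E'
import numpy as np, cv2
from scipy.spatial.transform import Rotation as R
from station import manip
def Rq(q): return R.from_quat([q[1],q[2],q[3],q[0]])
def cam(n):
    c=manip.calibration(n); return np.array(c["K"]),np.array(c["origin"]),Rq(c["orientation"]).as_matrix()
def proj(n,P):
    K,o,M=cam(n); p=(np.atleast_2d(P)-o)@M; p=p*[1,-1,-1]; p=p@K.T; return p[:,:2]/p[:,2:]
def plane(n,uv,z):
    K,o,M=cam(n); uv=np.atleast_2d(uv); d=np.c_[uv,np.ones(len(uv))]@np.linalg.inv(K).T*[1,-1,-1]@M.T
    return o+d*((z-o[2])/d[:,2])[:,None]
def tri(uv):  # dict cam->pixel
    A=np.zeros((3,3));b=np.zeros(3)
    for n,p in uv.items():
        K,o,M=cam(n); d=M@(np.linalg.inv(K)@[*p,1]*[1,-1,-1]); d/=np.linalg.norm(d); Q=np.eye(3)-np.outer(d,d);A+=Q;b+=Q@o
    return np.linalg.solve(A,b)
def crop(im,x,y,w,h,s): return cv2.resize(im[y:y+h,x:x+w],None,fx=s,fy=s,interpolation=cv2.INTER_CUBIC)
E
python3 - <<'E'
import cv2,numpy as np
from h import crop
t=cv2.imread("pics/top0.png");s=cv2.imread("pics/scene0.png")
a=np.hstack([crop(t,185,180,66,100,4),crop(t,265,215,70,100,4),crop(t,343,175,64,100,4)])[:, :800]
b=np.hstack([crop(s,130,280,145,115,2.6) if 0 else cv2.resize(s[280:395,130:275],(260,200)),cv2.resize(s[280:350,280:385],(300,200)),cv2.resize(s[160:260,290:370],(240,200))])
cv2.imwrite("pics/c1.png",np.vstack([a,b]))
E
```

```text
(no output)
```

View pics/c1.png

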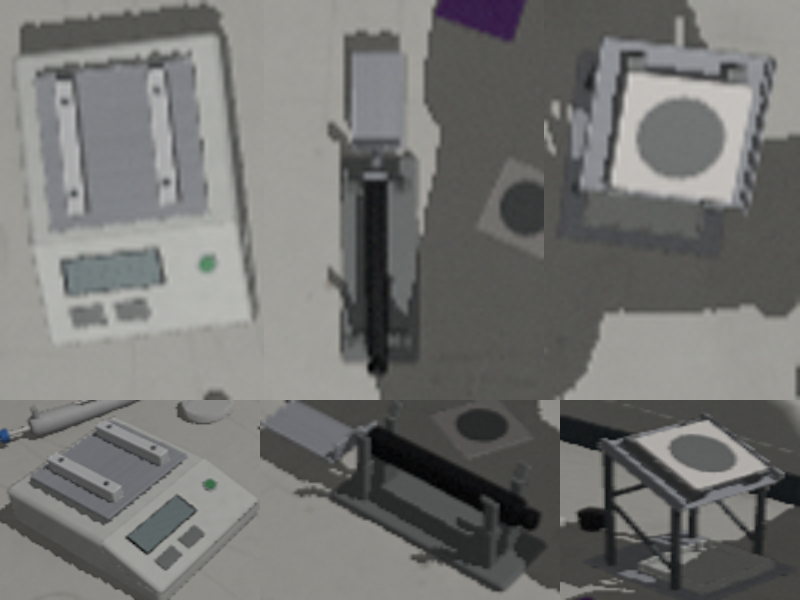

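The crop confirms the choice: the plate is the large white square with the grey disc on the stand, centred at about (378,209) in the top picture. Next I fit the poses to edges in both cameras.

```bash
cat > fit.py <<'E'
from h import *
from scipy.optimize import minimize
from scipy.ndimage import map_coordinates
def rect(w,h,cx=0,cy=0,n=25):
    """edge points (local 2D) and outward normals"""
    t=np.linspace(-.45,.45,n); P=[];N=[]
    for s in(1,-1):
        P+=[(cx+s*w/2,cy+k*h) for k in t]; N+=[(s,0)]*n
        P+=[(cx+k*w,cy+s*h/2) for k in t]; N+=[(0,s)]*n
    return np.array(P),np.array(N)
def circ(r,n=90):
    a=np.linspace(0,2*np.pi,n,endpoint=False); N=np.c_[np.cos(a),np.sin(a)]; return N*r,N
def samp(im,uv): return map_coordinates(im,[uv[:,1],uv[:,0]],order=1,mode='nearest')
def score(ims,T,feats,d=.002):
    """T: local->world func of (n,3); feats: (P,N,z,sign)"""
    s=0
    for P,N,z,sg in feats:
        a=np.c_[P-N*d,np.full(len(P),z)]; b=np.c_[P+N*d,np.full(len(P),z)]
        for n,im in ims.items():
            v=samp(im,proj(n,T(a)))-samp(im,proj(n,T(b)))
            s+=np.mean(np.clip(v*sg,-20,60)) if sg else np.mean(np.minimum(abs(v),40))
    return s
def solve(ims,mk,feats,x0,step):
    best=None
    for k in range(12):
        g=np.random.default_rng(k); st=np.array(x0)+(k>0)*g.normal(size=len(x0))*step
        sx=np.vstack([st]+[st+np.eye(len(x0))[i]*step[i] for i in range(len(x0))])
        r=minimize(lambda p:-score(ims,mk(p),feats),st,method="Nelder-Mead",options=dict(initial_simplex=sx,xatol=1e-5,fatol=1e-3,maxiter=400))
        if best is None or r.fun<best.fun: best=r
    return best
flat=lambda p:(lambda X:R.from_euler('z',p[2]).apply(X)+[p[0],p[1],0])
tilt=lambda p:(lambda X:(R.from_euler('z',p[2])*R.from_euler('y',-np.pi/6)).apply(X)+[p[0],p[1],p[3] if len(p)>3 else .15])
PLATE=[(*rect(.076,.076),.005,1),(*circ(.027),.005,-1)]
RIBS=[(*rect(.088,.012,0,.03),.074,1),(*rect(.088,.012,0,-.03),.074,1),(*rect(.104,.104),.06,-1)]
def load(tag): return {n:cv2.cvtColor(cv2.imread(f"pics/{n}{tag}.png"),cv2.COLOR_BGR2GRAY).astype(float) for n in("top","scene")}
E
python3 - <<'E'
from fit import *
ims=load("0"); one=lambda n:{n:ims[n]}
for nm,px,z in(("pet",(281,197),.016),("beaker",(427,288),.0),("bottle",(307,168),.12),("vial",(240,291),.02),("decoy",(330,266),0),("white?",(360,152),0),("black",(379,167),0)): print(nm,plane("top",px,z).round(3))
st=np.array([.008,.008,.1])
c=plane("top",(378,209),.153)[0]; print(c)
y0=-.1
for I in(ims,one("top"),one("scene")):
    r=solve(I,tilt,PLATE,[c[0],c[1],y0],st); print("plate",r.x.round(4),r.fun)
r=solve(ims,tilt,PLATE,[c[0],c[1],y0,.15],np.r_[st,.005]); print("plate4",r.x.round(4),r.fun)
c=plane("top",(185+117/4,180+142/4),.074)[0]
for I in(ims,one("top"),one("scene")):
    r=solve(I,flat,RIBS,[c[0],c[1],.09],st); print("bal",r.x.round(4),r.fun)
LIFT=[(*rect(.132,.014,-.014,0),.050,-1),(*rect(.066,.036,.102,0),.0255,0)]
c=plane("top",(265+375/4,215+257/4),.05)[0]; print(c)
for I in(ims,one("top"),one("scene")):
    r=solve(I,flat,LIFT,[c[0],c[1],0.0],st); print("lift",r.x.round(4),r.fun)
E
```

```text
pet [[0.676 0.101 0.016]]
beaker [[ 0.431 -0.302  0.   ]]
bottle [[0.734 0.028 0.12 ]]
vial [[0.42  0.207 0.02 ]]
decoy [[ 0.489 -0.035  0.   ]]
white? [[ 0.808 -0.117  0.   ]]
black [[ 0.766 -0.17   0.   ]]
[ 0.628232   -0.14631022  0.153     ]Traceback (most recent call last):
  File "<stdin>", line 8, in <module>
  File "fit.py", line 28, in solve
    r=minimize(lambda p:-score(ims,mk(p),feats),st,method="Nelder-Mead",options=dict(initial_simplex=sx,xatol=1e-5,fatol=1e-3,maxiter=400))
    res = _minimize_neldermead(fun, x0, args, callback, bounds=bounds,
                               **options)
    fxr = func(xr)
    fx = function(np.copy(x), *(wrapper_args + args))
  File "fit.py", line 28, in <lambda>
    r=minimize(lambda p:-score(ims,mk(p),feats),st,method="Nelder-Mead",options=dict(initial_simplex=sx,xatol=1e-5,fatol=1e-3,maxiter=400))
                         ~~~~~^^^^^^^^^^^^^^^^^
  File "fit.py", line 20, in score
    v=samp(im,proj(n,T(a)))-samp(im,proj(n,T(b)))
                                    ~~~~^^^^^^^^
  File "h.py", line 8, in proj
    K,o,M=cam(n); p=(np.atleast_2d(P)-o)@M; p=p*[1,-1,-1]; p=p@K.T; return p[:,:2]/p[:,2:]
          ~~~^^^
  File "h.py", line 6, in cam
    c=manip.calibration(n); return np.array(c["K"]),np.array(c["origin"]),Rq(c["orientation"]).as_matrix()
ValueError: time passes only in moves, steps and waits
```

```bash
sed -i 's/^def cam(n):/import functools\n@functools.lru_cache(None)\ndef cam(n):/' h.py
python3 - <<'E'
from fit import *
ims=load("0"); one=lambda n:{n:ims[n]}
st=np.array([.008,.008,.1])
c=plane("top",(378,209),.153)[0]; print(c)
y0=-.1
for I in(ims,one("top"),one("scene")):
    r=solve(I,tilt,PLATE,[c[0],c[1],y0],st); print("plate",r.x.round(4),r.fun)
r=solve(ims,tilt,PLATE,[c[0],c[1],y0,.15],np.r_[st,.005]); print("plate4",r.x.round(4),r.fun)
c=plane("top",(185+117/4,180+142/4),.074)[0]
for I in(ims,one("top"),one("scene")):
    r=solve(I,flat,RIBS,[c[0],c[1],.09],st); print("bal",r.x.round(4),r.fun)
LIFT=[(*rect(.132,.014,-.014,0),.050,-1),(*rect(.066,.036,.102,0),.0255,0)]
c=plane("top",(265+375/4-12,215+257/4),.05)[0]; print(c)
c=plane("top",(265+108/4,215+257/4),.05)[0]; print(c)
for I in(ims,one("top"),one("scene")):
    r=solve(I,flat,LIFT,[c[0],c[1],0.0],st); print("lift",r.x.round(4),r.fun)
E
```

```text
[ 0.628232   -0.14631022  0.153     ]
plate [ 0.629  -0.1426 -0.1142] -209.21150383313727
plate [ 0.6301 -0.1431 -0.1154] -111.52235428607301
plate [ 0.626  -0.1401 -0.0912] -116.31976290261103
plate4 [ 0.6299 -0.1438 -0.1054  0.148 ] -224.921909256484
bal [0.6171 0.2714 0.1273] -136.97620531564274
bal [0.6188 0.2707 0.1285] -103.43358879977669
bal [0.6132 0.2719 0.1249] -75.65279504603622
[ 0.45460907 -0.07808074  0.05      ]
[0.45327929 0.06589156 0.05      ]
lift [0.4533 0.0647 0.0188] -108.23020205732367
lift [0.4544 0.0637 0.01  ] -61.88361199733694
lift [0.4518 0.0657 0.0224] -57.40120556030536
```

```bash
cat > plan.py <<'E'
from h import *
def tcpR(yaw,pitch=0):
    """tool x along lifter x (yaw, nose up by pitch), tool z = -lifter z"""
    return R.from_euler('z',yaw)*R.from_euler('y',-pitch)*R.from_euler('x',np.pi)
def rows(start,way,grip,q=.5,qa=.005,n=None):
    """way: list of (pos,R,nrows); prints rounded tool-frame rows, tracking rounding"""
    p,r=start; out=[]
    for P,Q,k in way:
        p0,r0=p,r; rv=(r0.inv()*Q).as_rotvec()
        for i in range(1,k+1):
            pt=p0+(np.array(P)-p0)*i/k; rt=r0*R.from_rotvec(rv*i/k)
            d=np.round(r.inv().apply(pt-p)*1e3/q)*q; w=np.round((r.inv()*rt).as_rotvec()/qa)*qa
            p=p+r.apply(d)/1e3; r=r*R.from_rotvec(w); out.append([*d,*w,grip])
    while len(out)%5: out.append([0]*6+[grip])
    for i in range(0,len(out),5): print("["+", ".join("%g"%round(v+0.,4) for o in out[i:i+5] for v in o)+"]")
    return p,r
def now():
    o=manip.get_obs(); return np.array(o["eef_pos"]),Rq(o["ee_rot"])
E
python3 - <<'E'
from plan import *
L=[.4531,.0647]
rows(now(),[([*L,.14],tcpR(.016),15),([*L,.085],tcpR(.016),2),([*L,.025],tcpR(.016),3)],85)
E
```

```text
[29.5, -34, 6, 0, 0, 0.025, 85, 28.5, -34.5, 6, 0, 0, 0.025, 85, 28, -35.5, 6.5, 0, 0, 0.025, 85, 27, -36, 6, 0, 0, 0.025, 85, 26, -37, 6, 0, 0, 0.025, 85]
[25, -37.5, 6, 0, 0, 0.025, 85, 24, -38, 6, 0, 0, 0.025, 85, 23.5, -38.5, 6, 0, 0, 0.025, 85, 22, -39, 6.5, 0, 0, 0.03, 85, 21, -40, 6, 0, 0, 0.025, 85]
[20, -40, 6, 0, 0, 0.025, 85, 19, -41, 6, 0, 0, 0.025, 85, 18, -41, 6, 0, 0, 0.025, 85, 17, -42, 6, 0, 0, 0.025, 85, 16, -42, 6.5, 0, 0, 0.025, 85]
[0, 0, 27.5, 0, 0, 0, 85, 0, 0, 27.5, 0, 0, 0, 85, 0, 0, 20, 0, 0, 0, 85, 0, 0, 20, 0, 0, 0, 85, 0, 0, 20, 0, 0, 0, 85]
```

servo_tool(targets=[29.5, -34, 6, 0, 0, 0.025, 85, 28.5, -34.5, 6, 0, 0, 0.025, 85, 28, -35.5, 6.5, 0, 0, 0.025, 85, 27, -36, 6, 0, 0, 0.025, 85, 26, -37, 6, 0, 0, 0.025, 85])

```text
time: 0.6
eef_pos: [0.3119, -0.361, 0.2004]
ee_rot: [-0.0, 0.991, 0.134, -0.0]
contact_force: [1.6, -0.4, 0.1]
opening: 0.0848
grasp_force: 0.0
```

servo_tool(targets=[25, -37.5, 6, 0, 0, 0.025, 85, 24, -38, 6, 0, 0, 0.025, 85, 23.5, -38.5, 6, 0, 0, 0.025, 85, 22, -39, 6.5, 0, 0, 0.03, 85, 21, -40, 6, 0, 0, 0.025, 85])

```text
time: 1.1
eef_pos: [0.3826, -0.1476, 0.1701]
ee_rot: [0.0, 0.998, 0.07, 0.0]
contact_force: [0.7, -0.7, 0.1]
opening: 0.0849
grasp_force: 0.0
```

servo_tool(targets=[20, -40, 6, 0, 0, 0.025, 85, 19, -41, 6, 0, 0, 0.025, 85, 18, -41, 6, 0, 0, 0.025, 85, 17, -42, 6, 0, 0, 0.025, 85, 16, -42, 6.5, 0, 0, 0.025, 85])

```text
time: 1.6
eef_pos: [0.4537, 0.0659, 0.1395]
ee_rot: [0.0, 1.0, 0.007, 0.0]
contact_force: [0.5, -0.0, 0.2]
opening: 0.0851
grasp_force: 0.0
```

servo_tool(targets=[0, 1, 27.5, 0, 0, 0, 85, 0, 0, 27, 0, 0, 0, 85, 0, 0, 20, 0, 0, 0, 85, 0, 0, 20, 0, 0, 0, 85, 0, 0, 20, 0, 0, 0, 85])

```text
time: 2.1
eef_pos: [0.4533, 0.0631, 0.0243]
ee_rot: [0.0, 1.0, 0.008, -0.0]
contact_force: [0.1, 0.2, -0.4]
opening: 0.0849
grasp_force: 0.0
```

servo_tool(targets=[0, 0, 0, 0, 0, 0, 40, 0, 0, 0, 0, 0, 0, 24, 0, 0, 0, 0, 0, 0, 20, 0, 0, 0, 0, 0, 0, 18, 0, 0, 0, 0, 0, 0, 16], force=20)

```text
time: 2.6
eef_pos: [0.4541, 0.0632, 0.026]
ee_rot: [-0.0, 1.0, 0.008, 0.001]
contact_force: [0.5, -0.2, 0.3]
opening: 0.0162
grasp_force: 0.2
```

servo_tool(targets=[0, 0, 0, 0, 0, 0, 14, 0, 0, 0, 0, 0, 0, 12, 0, 0, 0, 0, 0, 0, 10, 0, 0, 0, 0, 0, 0, 8, 0, 0, 0, 0, 0, 0, 6], force=20)

```text
time: 3.1
eef_pos: [0.454, 0.0633, 0.0259]
ee_rot: [-0.0, 1.0, 0.008, 0.001]
contact_force: [-1.4, 0.1, 7.0]
opening: 0.0133
grasp_force: 20.1
```

servo_tool(targets=[0, 0, 0, 0, 0, 0, 5, 0, 0, 0, 0, 0, 0, 5, 0, 0, 0, 0, 0, 0, 5, 0, 0, 0, 0, 0, 0, 5, 0, 0, 0, 0, 0, 0, 5], force=100)

```text
time: 3.6
eef_pos: [0.4541, 0.0633, 0.0261]
ee_rot: [-0.0, 1.0, 0.008, 0.001]
contact_force: [-1.9, 0.0, 9.5]
opening: 0.012
grasp_force: 97.5
```

Run:
```python
from plan import *
o=manip.get_obs(); print({k:np.round(o[k],4) for k in("eef_pos","ee_rot","contact_force","wrist_torque","opening","grasp_force")}, Rq(o["ee_rot"]).as_matrix().round(4))
for n in("scene","top"): cv2.imwrite(f"pics/{n}1.png",manip.capture(n)[:,:,::-1])
```

```text
{'eef_pos': array([0.4541, 0.0633, 0.0261]), 'ee_rot': array([-1.0e-04,  1.0e+00,  7.9e-03,  7.0e-04]), 'contact_force': array([-1.9466e+00,  8.0000e-04,  9.4570e+00]), 'wrist_torque': array([-0.0895,  0.325 ,  0.1004]), 'opening': np.float64(0.012), 'grasp_force': np.float64(97.5227)} [[ 9.999e-01  1.590e-02  1.400e-03]
 [ 1.590e-02 -9.999e-01  1.000e-04]
 [ 1.400e-03 -1.000e-04 -1.000e+00]]
```

servo_tool(targets=[0, 0, -5, 0, 0, 0, 5, 0, 0, -10, 0, 0, 0, 5, 0, 0, -25, 0, 0, 0, 5, 0, 0, -40, 0, 0, 0, 5, 0, 0, -20, 0, 0, 0, 5])

```text
time: 4.2
eef_pos: [0.4542, 0.0635, 0.1283]
ee_rot: [-0.0, 1.0, 0.008, 0.001]
contact_force: [1.0, -0.2, -1.5]
opening: 0.0121
grasp_force: 97.5
```

servo_tool(targets=[0, 0, 0, 0, 0, 0, 5, 0, 0, 0, 0, 0, 0, 5, 0, 0, 0, 0, 0, 0, 5, 0, 0, 0, 0, 0, 0, 5, 0, 0, 0, 0, 0, 0, 5])

```text
time: 4.7
eef_pos: [0.453, 0.0631, 0.1245]
ee_rot: [0.0, 1.0, 0.008, -0.001]
contact_force: [-0.2, -0.2, -0.9]
opening: 0.0122
grasp_force: 97.5
```

Run:
```python
from plan import *
o=manip.get_obs(); print({k:np.round(o[k],4) for k in("eef_pos","ee_rot","contact_force","wrist_torque","opening","grasp_force")})
for n in("scene","top"): cv2.imwrite(f"pics/{n}2.png",manip.capture(n)[:,:,::-1])
t=cv2.imread("pics/top2.png");s=cv2.imread("pics/scene2.png")
t0=cv2.imread("pics/top0.png");s0=cv2.imread("pics/scene0.png")
f=lambda i,x,y,w,h:cv2.resize(i[y:y+h,x:x+w],(400,300),interpolation=cv2.INTER_CUBIC)
cv2.imwrite("pics/c2.png",np.vstack([np.hstack([f(t0,338,180,76,57),f(s0,294,160,80,60)]),np.hstack([f(t,240,185,132,99),f(s,260,220,160,120)])]))
```

```text
{'eef_pos': array([0.453 , 0.0631, 0.1245]), 'ee_rot': array([ 1.e-04,  1.e+00,  8.e-03, -9.e-04]), 'contact_force': array([-0.2079, -0.2497, -0.8963]), 'wrist_torque': array([-0.0205,  0.0995,  0.0021]), 'opening': np.float64(0.0122), 'grasp_force': np.float64(97.4963)}
```

View pics/c2.png

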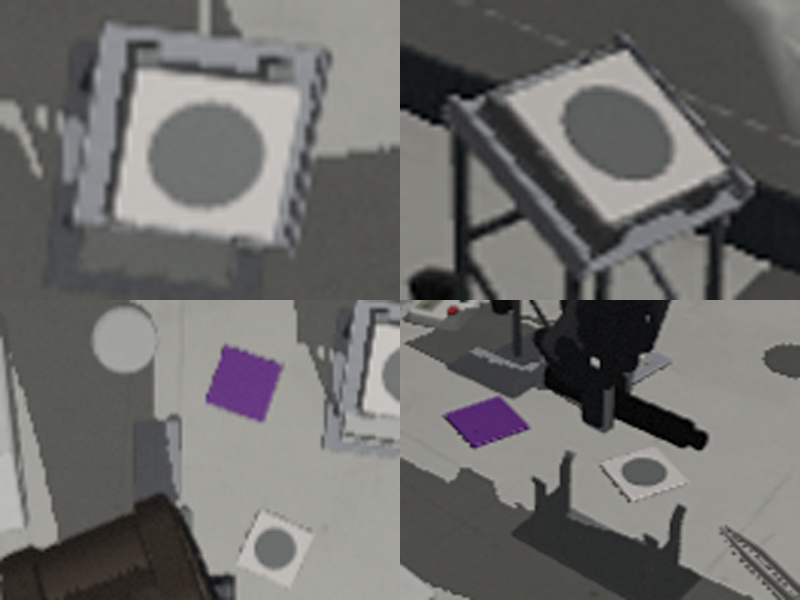

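The zoom shows the plate at (205,155) in the crop, sitting slightly to the right (-y) of the middle of the deck frame. The deck's left edge runs from (105,25) to (75,220) and its right edge from (330,50) to (298,250). The lifter is held, with its blade visible in the top picture. I now fit the deck and the blade.

```bash
cat >> fit.py <<'E'
def edges(segs,z,sg,n=25):
    """segs: list of (p0,p1,normal)"""
    t=np.linspace(.05,.95,n)[:,None]; P=np.vstack([np.array(a)+t*(np.array(b)-a) for a,b,_ in segs]); N=np.vstack([np.tile(c,(n,1)) for *_,c in segs]); return (P,N,z,sg)
E
python3 - <<'E'
from fit import *
ims=load("0")
for n in("top","scene"):
  for yaw in(None,-.105):
    best=None
    for k in range(14):
        g=np.random.default_rng(k)
        x0=np.array([.63,-.14,-.105,.11,.05])+g.normal(size=5)*[.006,.004,.01,.003,.004]
        def f(p):
            q=[p[0],p[1],yaw if yaw else p[2]]; w=p[3]/2; 
            F=[edges([((-.049,w),(p[4],w),(0,1)),((-.049,-w),(p[4],-w),(0,-1)),((-.049,-w),(-.049,-.7*w),(-1,0)),((-.049,.7*w),(-.049,w),(-1,0)),((p[4],-w),(p[4],w),(1,0))],-.012,0)]
            return -score({n:ims[n]},tilt(q),F,.0025)
        r=minimize(f,x0,method="Nelder-Mead",options=dict(initial_simplex=np.vstack([x0,x0+np.diag([.004,.004,.02,.006,.006])]),maxiter=600))
        if best is None or r.fun<best.fun: best=r
    print(n,yaw,best.x.round(4),best.fun)
# blade in air, FK
from plan import now
p,r=now(); o=p+[0,0,.0179]; print("FK origin",o)
im2=load("2")
fl=lambda q:(lambda X:R.from_euler('z',.016).apply(X)+[q[0],q[1],o[2]])
for n in("top","scene"):
    rr=solve({n:im2[n]},fl,[(*rect(.066,.036,.102,0),-.0185,0)] if n=="top" else [(*rect(.132,.014,-.014,0),0.009,-1)],[o[0],o[1]],np.array([.004,.004])); print(n,rr.x.round(4),rr.fun)
E
```

```text
top None [ 0.6315 -0.1383 -0.1094  0.0977  0.0523] -36.10533791821284
top -0.105 [ 0.6319 -0.1364 -0.1605  0.0938  0.0327] -37.48773794526365
scene None [ 0.6262 -0.1389 -0.094   0.1154  0.0472] -36.88863169757063
scene -0.105 [ 0.6264 -0.1386 -0.099   0.115   0.0468] -36.86097266618368
FK origin [0.45320971 0.0631519  0.14265315]
top [0.4603 0.0613] -18.799008686916427
scene [0.4437 0.0807] -28.73313044268575
```

Run:
```python
from fit import *
def loc(n,uv,pose,zl=-.012):
    K,o,M=cam(n); x,y,w=pose; Rr=(R.from_euler('z',w)*R.from_euler('y',-np.pi/6)); 
    out=[]
    for u in uv:
        d=M@(np.linalg.inv(K)@[*u,1]*[1,-1,-1]); a=Rr.inv().apply(o-[x,y,.15]); b=Rr.inv().apply(d); out.append((a+b*(zl-a[2])/b[2]).round(4)[:2])
    return np.array(out)*1e3
print(loc("top",[(357.95,184.75),(352.25,221.8),(400.7,189.5),(394.6,227.5)],(.6301,-.1431,-.1154)))
print(loc("scene",[(304,180),(331,214),(364,198),(339,168)],(.626,-.1401,-.0912)))
t=cv2.imread("pics/top0.png");s=cv2.imread("pics/scene0.png")
# lateral profiles on deck plane / rib plane, top cam
ims=load("0")
for n,pose in(("top",(.6301,-.1431,-.1154)),("scene",(.626,-.1401,-.0912))):
  T=tilt(pose); y=np.arange(-66,67,3)/1e3
  for xl,zl in((0,-.012),(.02,-.012),(.044,0.0),(-.03,-.012)):
    X=np.c_[np.full(len(y),xl),y,np.full(len(y),zl)]
    print(n,xl,zl,samp(ims[n],proj(n,T(X))).astype(int).tolist())
```

```text
[[ 49.9  52.8]
 [-48.8  52.5]
 [ 51.4 -50.7]
 [-49.8 -54.7]]
[[ 54.3  47.7]
 [-45.9  51.2]
 [-46.  -57.1]
 [ 49.4 -60.4]]
top 0 -0.012 [91, 98, 105, 111, 117, 132, 84, 112, 141, 190, 193, 192, 174, 129, 114, 114, 114, 114, 114, 113, 113, 113, 113, 113, 112, 112, 113, 113, 113, 116, 147, 183, 191, 191, 160, 81, 115, 141, 141, 139, 114, 115, 131, 129, 131]
top 0.02 -0.012 [156, 156, 156, 156, 153, 116, 72, 138, 153, 183, 193, 193, 193, 193, 193, 193, 193, 189, 174, 156, 157, 156, 149, 163, 172, 181, 188, 192, 192, 192, 192, 192, 191, 191, 143, 68, 100, 140, 142, 141, 114, 53, 42, 71, 75]
top 0.044 0.0 [156, 156, 156, 156, 155, 153, 118, 100, 138, 143, 143, 130, 118, 114, 115, 78, 64, 131, 140, 144, 126, 127, 130, 135, 139, 140, 123, 125, 128, 133, 136, 132, 121, 111, 109, 83, 67, 138, 143, 144, 145, 82, 72, 71, 74]
top -0.03 -0.012 [82, 81, 81, 81, 86, 94, 73, 124, 136, 189, 191, 191, 190, 191, 190, 184, 167, 138, 124, 113, 112, 112, 112, 112, 119, 124, 155, 181, 189, 190, 191, 190, 190, 190, 143, 70, 100, 139, 141, 140, 123, 83, 88, 80, 75]
scene 0 -0.012 [72, 110, 98, 100, 164, 176, 176, 167, 124, 92, 93, 94, 94, 94, 94, 95, 95, 95, 95, 95, 95, 94, 94, 94, 90, 130, 167, 174, 176, 164, 108, 82, 55, 41, 41, 52, 109, 114, 67, 54, 54, 81, 132, 135, 134]
scene 0.02 -0.012 [74, 85, 72, 88, 167, 176, 176, 166, 131, 101, 92, 94, 94, 94, 94, 94, 94, 94, 95, 95, 95, 94, 94, 93, 97, 159, 175, 174, 175, 159, 93, 52, 41, 40, 41, 50, 106, 119, 71, 55, 55, 89, 129, 126, 88]
scene 0.044 0.0 [71, 71, 72, 72, 71, 83, 86, 59, 50, 73, 80, 74, 86, 81, 78, 75, 80, 101, 121, 103, 115, 128, 111, 124, 108, 108, 123, 113, 120, 128, 116, 104, 95, 92, 93, 70, 83, 104, 111, 128, 124, 83, 55, 58, 52]
scene -0.03 -0.012 [69, 72, 77, 88, 112, 141, 160, 149, 145, 142, 156, 163, 155, 167, 149, 157, 149, 146, 151, 138, 145, 140, 144, 150, 138, 147, 138, 127, 137, 121, 89, 54, 43, 40, 40, 47, 90, 119, 81, 56, 53, 78, 126, 137, 136]
```

```bash
cat >> plan.py <<'E'
DZ=.0179
def tcp(blade,yaw,pitch,dx=0.):
    """TCP pose for blade-point world position"""
    Q=tcpR(yaw,pitch); return np.array(blade)+Q.apply([-.102-dx,0,-.0185+DZ]),Q   # tool z=-lifter z
SEAT=np.array([.6295,-.1415,.15]); SY=-.11
def st(xl,yl,zl): return SEAT+(R.from_euler('z',SY)*R.from_euler('y',-np.pi/6)).apply([xl,yl,zl])
P6=np.pi/6
E
python3 - <<'E'
from plan import *
a,Q=tcp(st(-.105,0,-.0045),SY,P6); print(a)
p,r=now(); 
end=rows((p,r),[(a+[-.0,0,.09],Q,6),(a,Q,4)],5)
print(end[0],(end[1].inv()*Q).as_rotvec())
E
```

```text
[ 0.45325443 -0.12203441  0.0431225 ]
[-0.5, 31, -1.5, -0.005, 0.085, 0.02, 5, 0, 30.5, -1, -0.005, 0.09, 0.02, 5, 1, 31, -1, -0.005, 0.085, 0.02, 5, 2, 31, -1, -0.005, 0.09, 0.02, 5, 2, 30.5, -0.5, -0.01, 0.085, 0.02, 5]
[3, 31, 0.5, -0.005, 0.09, 0.025, 5, -11, 0, 19.5, 0, 0, 0, 5, -11.5, 0, 19.5, 0, 0, 0, 5, -11, 0, 19.5, 0, 0, 0, 5, -11.5, 0, 19, 0, 0, 0, 5]
[ 0.4530515  -0.12208712  0.04322722] [ 0.00184872 -0.00094958 -0.00203836]
```

servo_tool(targets=[-0.5, 31, -1.5, -0.005, 0.085, 0.02, 5, 0, 30.5, -1, -0.005, 0.09, 0.02, 5, 1, 31, -1, -0.005, 0.085, 0.02, 5, 2, 31, -1, -0.005, 0.09, 0.02, 5, 2, 30.5, -0.5, -0.01, 0.085, 0.02, 5])

```text
time: 5.3
eef_pos: [0.453, -0.0921, 0.1328]
ee_rot: [0.013, 0.975, -0.043, 0.218]
contact_force: [0.4, -0.7, -1.7]
opening: 0.0123
grasp_force: 97.6
```

servo_tool(targets=[3, 31, 0.5, -0.005, 0.09, 0.025, 5, 0, 0, 0, 0, 0, 0, 5, 0, 0, 0, 0, 0, 0, 5, 0, 0, 0, 0, 0, 0, 5, 0, 0, 0, 0, 0, 0, 5])

```text
time: 5.8
eef_pos: [0.451, -0.1009, 0.1301]
ee_rot: [0.018, 0.975, -0.044, 0.219]
contact_force: [-0.3, 0.4, -0.9]
opening: 0.0119
grasp_force: 97.8
```

Run:
```python
from plan import *
o=manip.get_obs(); print({k:np.round(o[k],4) for k in("time","eef_pos","qpos","contact_force","wrist_torque")})
for n in("scene","top"): cv2.imwrite(f"pics/{n}3.png",manip.capture(n)[:,:,::-1])
t=cv2.imread("pics/top3.png");s=cv2.imread("pics/scene3.png")
p,r=now();B=p+r.apply([.102,0,.0006]);C=[B+r.apply([a,b,0]) for a in(-.033,.033) for b in(-.018,.018)]
for n,i in(("top",t),("scene",s)):
    print(n,proj(n,C).round(1).tolist())
f=lambda i,x,y,w,h:cv2.resize(i[y:y+h,x:x+w],(400,300),interpolation=cv2.INTER_CUBIC)
cv2.imwrite("pics/c3.png",np.hstack([f(t,310,175,100,75),f(s,290,150,120,90)]))
a,Q=tcp(st(-.105,0,-.0045),SY,P6)
rows(now(),[(a,Q,5)],5)
```

```text
{'time': np.float64(5.8), 'eef_pos': array([ 0.451 , -0.1009,  0.1301]), 'qpos': array([ 0.358 ,  0.1558, -0.2917,  2.4303,  0.5006,  0.136 , -2.0635]), 'contact_force': array([-0.3042,  0.3545, -0.875 ]), 'wrist_torque': array([0.1212, 0.5951, 0.0355])}
top [[354.3, 255.5], [369.2, 257.0], [357.6, 229.8], [372.9, 231.4]]
scene [[364.4, 207.6], [375.9, 201.5], [342.6, 185.6], [354.4, 180.2]]
[-6.5, 4, 16, 0, 0.015, 0.005, 5, -7, 3.5, 16, 0.005, 0.02, 0.005, 5, -7, 4, 16, 0, 0.015, 0.005, 5, -7.5, 4, 16, 0, 0.015, 0, 5, -7.5, 4, 15.5, 0, 0.015, 0.005, 5]
```

View pics/c3.png

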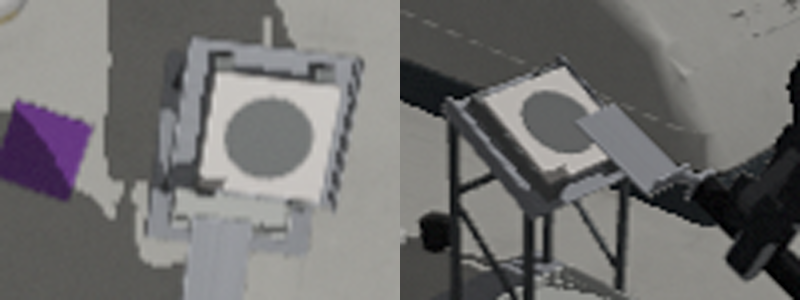

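The crop shows the blade hovering in front of the stand's low end at about (215,255), in line with the channel. The wrist is at its limit (q6 0.136), so the arm can't reach the 30° tilt with this grip. I'll put the lifter back and regrip it with the gripper leaned about 23° toward the blade, so the hand stays nearly upright at the stand.

Run:
```python
from plan import *
Q=tcpR(.016)
e=rows(now(),[(np.array([.4541,.0633,.125]),Q,7)],5)
```

```text
[-1.5, -23.5, -0.5, 0.005, -0.065, -0.015, 5, -1.5, -23.5, 0, 0.005, -0.06, -0.015, 5, -1, -23.5, 0, 0.005, -0.065, -0.015, 5, -1, -23.5, 0, 0.01, -0.06, -0.015, 5, 0, -23.5, 0.5, 0.005, -0.065, -0.015, 5]
[0, -23.5, 0.5, 0.005, -0.065, -0.015, 5, 0.5, -23.5, 0.5, 0.005, -0.06, -0.015, 5, 0, 0, 0, 0, 0, 0, 5, 0, 0, 0, 0, 0, 0, 5, 0, 0, 0, 0, 0, 0, 5]
```

servo_tool(targets=[-1.5, -23.5, -0.5, 0.005, -0.065, -0.015, 5, -1.5, -23.5, 0, 0.005, -0.06, -0.015, 5, -1, -23.5, 0, 0.005, -0.065, -0.015, 5, -1, -23.5, 0, 0.01, -0.06, -0.015, 5, 0, -23.5, 0.5, 0.005, -0.065, -0.015, 5])

```text
time: 6.4
eef_pos: [0.4527, 0.017, 0.1264]
ee_rot: [0.004, 0.998, -0.007, 0.061]
contact_force: [0.6, -0.3, -1.7]
opening: 0.0123
grasp_force: 97.7
```

servo_tool(targets=[0, -23.5, 0.5, 0.005, -0.065, -0.015, 5, 0.5, -23.5, 0.5, 0.005, -0.06, -0.015, 5, 0, 0, 0, 0, 0, 0, 5, 0, 0, 0, 0, 0, 0, 5, 0, 0, 0, 0, 0, 0, 5])

```text
time: 6.9
eef_pos: [0.4533, 0.0616, 0.1246]
ee_rot: [0.001, 1.0, 0.007, -0.0]
contact_force: [0.6, -0.4, -1.3]
opening: 0.0124
grasp_force: 97.8
```

Run:
```python
from plan import *
o=manip.get_obs(); print({k:np.round(o[k],4) for k in("time","eef_pos","ee_rot","qpos")})
Q=tcpR(.016)
e=rows(now(),[(np.array([.4541,.0633,.080]),Q,2),(np.array([.4541,.0633,.0275]),Q,3)],5)
```

```text
{'time': np.float64(6.9), 'eef_pos': array([0.4533, 0.0616, 0.1246]), 'ee_rot': array([ 5.e-04,  1.e+00,  7.e-03, -0.e+00]), 'qpos': array([ 0.1778,  0.3532, -0.5351,  2.0633,  0.2529,  0.7877, -2.067 ])}
[0.5, -1, 22.5, 0, 0, 0, 5, 0.5, -0.5, 22, 0, 0, 0, 5, 0, 0, 17.5, 0, 0, 0, 5, 0, 0, 17.5, 0, 0, 0, 5, 0, -0.5, 17.5, 0, 0, 0, 5]
```

servo_tool(targets=[0.5, -1, 22.5, 0, 0, 0, 5, 0.5, -0.5, 22, 0, 0, 0, 5, 0, 0, 17.5, 0, 0, 0, 5, 0, 0, 17.5, 0, 0, 0, 5, 0, -0.5, 17.5, 0, 0, 0, 5])

```text
time: 7.4
eef_pos: [0.4545, 0.0629, 0.0274]
ee_rot: [0.001, 1.0, 0.006, 0.0]
contact_force: [-0.2, -0.1, -1.2]
opening: 0.012
grasp_force: 97.8
```

servo_tool(targets=[0, 0, 0, 0, 0, 0, 5, 0, 0, 0, 0, 0, 0, 5, 0, 0, 0, 0, 0, 0, 20, 0, 0, 0, 0, 0, 0, 40, 0, 0, 0, 0, 0, 0, 40], force=20)

```text
time: 7.9
eef_pos: [0.4552, 0.0638, 0.0283]
ee_rot: [0.0, 1.0, 0.007, 0.001]
contact_force: [-0.2, 0.7, -0.4]
opening: 0.0398
grasp_force: 0.0
```

Run:
```python
from plan import *
o=manip.get_obs(); print({k:np.round(o[k],4) for k in("time","eef_pos","ee_rot","qpos","opening","contact_force")})
Q=tcpR(.016,-.4); org=np.array([.4541,.0633,.0440])
print(org+Q.apply([0,0,.0185]))
e=rows(now(),[(org+Q.apply([0,0,.0185]),Q,5)],40)
```

```text
{'time': np.float64(7.9), 'eef_pos': array([0.4552, 0.0638, 0.0283]), 'ee_rot': array([3.0e-04, 1.0e+00, 6.7e-03, 6.0e-04]), 'qpos': array([ 0.0821,  0.5089, -0.44  ,  2.1467,  0.4009,  0.5631, -2.2092]), 'opening': np.float64(0.0398), 'contact_force': array([-0.1605,  0.6872, -0.3604])}
[0.44689668 0.06318474 0.02696037]
[-1.5, 0, 0.5, 0, -0.08, 0, 40, -2, 0, 0, 0, -0.08, 0, 40, -1.5, 0.5, 0.5, 0, -0.08, 0, 40, -1.5, 0, 1, 0, -0.08, 0, 40, -1.5, 0, 0.5, 0, -0.08, -0.005, 40]
```

servo_tool(targets=[-1.5, 0, 0.5, 0, -0.08, 0, 40, -2, 0, 0, 0, -0.08, 0, 40, -1.5, 0.5, 0.5, 0, -0.08, 0, 40, -1.5, 0, 1, 0, -0.08, 0, 40, -1.5, 0, 0.5, 0, -0.08, -0.005, 40])

```text
time: 8.4
eef_pos: [0.4469, 0.0632, 0.027]
ee_rot: [0.001, 0.98, 0.009, -0.2]
contact_force: [1.2, 0.8, -0.2]
opening: 0.0401
grasp_force: 0.0
```

servo_tool(targets=[0, 0, 0, 0, 0, 0, 16, 0, 0, 0, 0, 0, 0, 16, 0, 0, 0, 0, 0, 0, 14, 0, 0, 0, 0, 0, 0, 10, 0, 0, 0, 0, 0, 0, 5], force=20)

```text
time: 8.9
eef_pos: [0.4463, 0.0633, 0.0271]
ee_rot: [0.001, 0.98, 0.009, -0.198]
contact_force: [-0.1, 0.5, -0.8]
opening: 0.0133
grasp_force: 21.1
```

servo_tool(targets=[0, 0, 0, 0, 0, 0, 5, 0, 0, 0, 0, 0, 0, 5, 0, 0, 0, 0, 0, 0, 5, 0, 0, 0, 0, 0, 0, 5, 0, 0, 0, 0, 0, 0, 5], force=110)

```text
time: 9.4
eef_pos: [0.4464, 0.0633, 0.027]
ee_rot: [0.001, 0.98, 0.009, -0.199]
contact_force: [-2.1, -0.3, 6.1]
opening: 0.0124
grasp_force: 107.6
```

Run:
```python
from plan import *
o=manip.get_obs(); print({k:np.round(o[k],4) for k in("time","eef_pos","ee_rot","qpos","opening","contact_force","wrist_torque","grasp_force")})
p,r=now(); L=np.array([.4541,.0633,.044]); print("lifter origin in tool",r.inv().apply(L-p).round(4),"rel rot",(r.inv()*R.from_euler('z',.016)).as_rotvec().round(4), "toolR vs", (tcpR(.016,-.4).inv()*r).as_rotvec().round(4))
```

```text
{'time': np.float64(9.4), 'eef_pos': array([0.4464, 0.0633, 0.027 ]), 'ee_rot': array([ 0.0014,  0.98  ,  0.0092, -0.1987]), 'qpos': array([ 0.1375,  0.7196, -0.4968,  1.8311,  0.2353,  1.0635, -2.0222]), 'opening': np.float64(0.0124), 'contact_force': array([-2.1456, -0.2936,  6.0676]), 'wrist_torque': array([-0.2145,  0.2528,  0.089 ]), 'grasp_force': np.float64(107.6196)}
lifter origin in tool [ 0.0005  0.0001 -0.0186] rel rot [ 3.0785  0.0043 -0.6242] toolR vs [-0.0001 -0.0001 -0.0028]
```

```bash
cat >> plan.py <<'E'
OFF=np.array([.0005,0,-.0186]); TP=.4
def tcp(blade,yaw,pitch):
    RL=R.from_euler('z',yaw)*R.from_euler('y',-pitch); Q=tcpR(yaw,pitch-TP)
    return np.array(blade)-RL.apply([.102,0,-.0185])-Q.apply(OFF),Q
def lifter():
    """measured blade-point position and lifter rotation"""
    p,r=now(); RL=r*tcpR(0,-TP).inv(); return p+r.apply(OFF)+RL.apply([.102,0,-.0185]),RL
E
python3 - <<'E'
from plan import *
p,r=now(); a,Q=tcp(st(-.105,0,-.0045),SY,P6); print(a)
e=rows((p,r),[(p+[0,0,.045],r,3),(p+[0,0,.13],r,2),(a+[-.0,0,.08],Q,8)],5)
E
```

```text
[ 0.44614456 -0.12124916  0.04010461]
[-6, 0, -14, 0, 0, 0, 5, -5.5, 0, -13.5, 0, 0, 0, 5, -6, 0, -14, 0, 0, 0, 5, -16.5, 0, -39, 0, 0, 0, 5, -16.5, 0, -39, 0, 0, 0, 5]
[1.5, 23, 4.5, 0, 0.065, 0.015, 5, 1.5, 23, 4.5, 0.005, 0.065, 0.015, 5, 1, 23, 4.5, 0, 0.065, 0.02, 5, 2, 23, 4.5, 0.005, 0.065, 0.015, 5, 1.5, 23, 4.5, 0, 0.065, 0.015, 5]
[2, 23, 4.5, 0.005, 0.065, 0.015, 5, 1.5, 23, 4.5, 0, 0.07, 0.02, 5, 2, 23, 5, 0, 0.065, 0.015, 5, 0, 0, 0, 0, 0, 0, 5, 0, 0, 0, 0, 0, 0, 5]
```

servo_tool(targets=[-6, 0, -14, 0, 0, 0, 5, -5.5, 0, -13.5, 0, 0, 0, 5, -6, 0, -14, 0, 0, 0, 5, -16.5, 0, -39, 0, 0, 0, 5, -16.5, 0, -39, 0, 0, 0, 5])

```text
time: 9.9
eef_pos: [0.4462, 0.0632, 0.1585]
ee_rot: [0.001, 0.98, 0.009, -0.199]
contact_force: [0.9, -0.3, -1.4]
opening: 0.0124
grasp_force: 107.3
```

servo_tool(targets=[1.5, 23, 4.5, 0, 0.065, 0.015, 5, 1.5, 23, 4.5, 0.005, 0.065, 0.015, 5, 1, 23, 4.5, 0, 0.065, 0.02, 5, 2, 23, 4.5, 0.005, 0.065, 0.015, 5, 1.5, 23, 4.5, 0, 0.065, 0.015, 5])

```text
time: 10.4
eef_pos: [0.4466, -0.053, 0.1346]
ee_rot: [0.003, 0.999, -0.031, -0.035]
contact_force: [0.0, 0.2, -1.0]
opening: 0.0122
grasp_force: 107.2
```

servo_tool(targets=[2, 23, 4.5, 0.005, 0.065, 0.015, 5, 1.5, 23, 4.5, 0, 0.07, 0.02, 5, 2, 23, 5, 0, 0.065, 0.015, 5, 0, 0, 0, 0, 0, 0, 5, 0, 0, 0, 0, 0, 0, 5])

```text
time: 10.9
eef_pos: [0.4462, -0.1216, 0.1206]
ee_rot: [0.005, 0.996, -0.056, 0.063]
contact_force: [0.1, 0.3, -1.4]
opening: 0.0119
grasp_force: 107.4
```

Run:
```python
from fit import *
from plan import *
o=manip.get_obs(); print({k:np.round(o[k],4) for k in("time","eef_pos","qpos","contact_force","wrist_torque")})
for n in("scene","top"): cv2.imwrite(f"pics/{n}4.png",manip.capture(n)[:,:,::-1])
B,RL=lifter(); print("blade",B.round(4),RL.as_euler('zyx').round(4))
ims=load("4")
# fit blade (front+sides) in cameras with FK rotation and height
E=[edges([((-.02,.018),(.033,.018),(0,1)),((-.02,-.018),(.033,-.018),(0,-1)),((.033,-.018),(.033,.018),(1,0))],0,0)]
for n in("top","scene"):
    rr=solve({n:ims[n]},lambda q:(lambda X:RL.apply(X)+[q[0],q[1],B[2]]),E,[B[0],B[1]],np.array([.003,.003])); print(n,(rr.x-B[:2]).round(4),rr.fun)
for n in("top","scene"):
    for pt in([.6299,-.1438,-.1054],):
        r=solve({n:ims[n]},tilt,PLATE,pt,np.array([.004,.004,.05])); print("plate",n,r.x.round(4),r.fun)
rows(now(),[(*tcp(st(-.105,0,-.0045),SY,P6),5)],5)
```

```text
{'time': np.float64(10.9), 'eef_pos': array([ 0.4462, -0.1216,  0.1206]), 'qpos': array([ 0.5545,  0.2949, -0.4804,  2.163 ,  0.246 ,  0.6022, -1.778 ]), 'contact_force': array([ 0.1157,  0.3293, -1.3522]), 'wrist_torque': array([0.045 , 0.1668, 0.046 ])}
blade [ 0.5423 -0.1309  0.1743] [-0.1274 -0.5232 -0.0654]
top [ 0.0045 -0.0018] -19.494640769193495
scene [-0.0005 -0.0004] -34.84785396710554
plate top [ 0.6305 -0.1433 -0.1294] -98.93615916218297
plate scene [ 0.6267 -0.1406 -0.1001] -110.24206966236947
[-2, 0, 16, 0, 0, 0, 5, -2.5, 0.5, 16, 0, 0, 0, 5, -2, 0, 16, 0, 0, 0, 5, -2.5, 0, 15.5, 0, -0.005, 0, 5, -2, 0.5, 16, 0, 0, 0, 5]
```

```bash
sed -i 's/^SEAT=.*; SY/SEAT=np.array([.6275,-.1403,.15]); SY/' plan.py
python3 - <<'E'
from plan import *
e=rows(now(),[(*tcp(st(-.105,0,-.0045),SY,P6),5)],5)
rows(e,[(*tcp(st(-.02,0,-.0045),SY,P6),5)],5)
E
```

```text
[-2.5, 0, 16, 0, 0, 0, 5, -3, 0, 16, 0, 0, 0, 5, -2.5, 0, 15.5, 0, 0, 0, 5, -2.5, 0, 16, 0, -0.005, 0, 5, -2.5, 0, 16, 0, 0, 0, 5]
[15.5, 0, -6.5, 0, 0, 0, 5, 15.5, 0, -7, 0, 0, 0, 5, 16, 0, -6.5, 0, 0, 0, 5, 15.5, 0, -6.5, 0, 0, 0, 5, 15.5, 0, -7, 0, 0, 0, 5]
```

servo_tool(targets=[-2.5, 0, 16, 0, 0, 0, 5, -3, 0, 16, 0, 0, 0, 5, -2.5, 0, 15.5, 0, 0, 0, 5, -2.5, 0, 16, 0, -0.005, 0, 5, -2.5, 0, 16, 0, 0, 0, 5])

```text
time: 11.5
eef_pos: [0.4447, -0.12, 0.0389]
ee_rot: [0.004, 0.997, -0.055, 0.061]
contact_force: [0.0, -0.8, -0.7]
opening: 0.0123
grasp_force: 107.4
```

servo_tool(targets=[0, 0, 0, 0, 0, 0, 5, 0, 0, 0, 0, 0, 0, 5, 0, 0, 0, 0, 0, 0, 5, 0, 0, 0, 0, 0, 0, 5, 0, 0, 0, 0, 0, 0, 5])

```text
time: 12.0
eef_pos: [0.4438, -0.1212, 0.0398]
ee_rot: [0.004, 0.997, -0.056, 0.061]
contact_force: [1.0, 0.1, -0.9]
opening: 0.0126
grasp_force: 107.5
```

Run:
```python
from fit import *
from plan import *
for n in("scene","top"): cv2.imwrite(f"pics/{n}5.png",manip.capture(n)[:,:,::-1])
B,RL=lifter(); S=R.from_euler('z',SY)*R.from_euler('y',-P6)
print("local",S.inv().apply(B-SEAT).round(4),(S.inv()*RL).as_rotvec().round(4),manip.get_obs()["contact_force"].round(2))
ims=load("5")
E=[edges([((-.02,.018),(.033,.018),(0,1)),((-.02,-.018),(.033,-.018),(0,-1)),((.033,-.018),(.033,.018),(1,0))],0,0)]
for n in("top","scene"):
    rr=solve({n:ims[n]},lambda q:(lambda X:RL.apply(X)+[q[0],q[1],B[2]]),E,[B[0],B[1]],np.array([.003,.003])); print(n,(rr.x-B[:2]).round(4),rr.fun)
rows(now(),[(*tcp(st(-.02,0,-.0045),SY,P6),5)],5)
f=lambda i,x,y,w,h:cv2.resize(i[y:y+h,x:x+w],(400,300),interpolation=cv2.INTER_CUBIC)
cv2.imwrite("pics/c5.png",np.hstack([f(cv2.imread("pics/top5.png"),320,175,88,66),f(cv2.imread("pics/scene5.png"),300,160,88,66)]))
```

```text
local [-0.1057 -0.0013 -0.005 ] [-0.0023  0.002  -0.0006] [ 0.72  0.13 -1.81]
top [ 0.0115 -0.0022] -25.880458558383847
scene [0.0009 0.003 ] -20.218958611508416
[15.5, -0.5, -7, 0, 0, 0, 5, 16, 0, -6.5, 0, 0, 0, 5, 15.5, -0.5, -7, 0, 0, 0, 5, 16, 0, -6.5, 0, 0, 0, 5, 15.5, -0.5, -7, 0, 0, 0, 5]
```

View pics/c5.png

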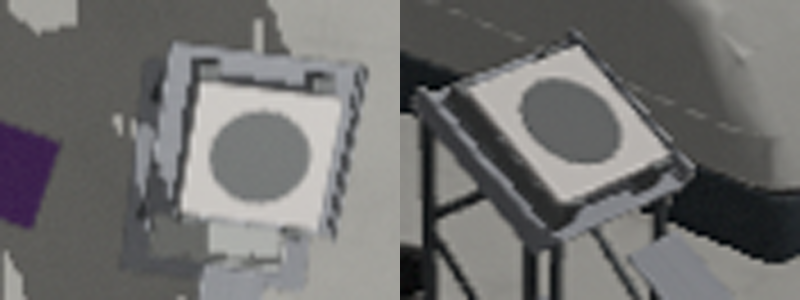

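The crop shows the blade front edge at about (243,262) in the top view, nearly in line with the channel and about 2 mm to the right. The scene view agrees. I shift it slightly left while inserting.

servo_tool(targets=[8, -1, -3.5, 0, 0, 0, 5, 12, -0.5, -5, 0, 0, 0, 5, 16, -0.5, -6.5, 0, 0, 0, 5, 12, -0.5, -5, 0, 0, 0, 5, 0, 0, 0, 0, 0, 0, 5])

```text
time: 12.6
eef_pos: [0.4915, -0.1236, 0.0661]
ee_rot: [0.004, 0.997, -0.056, 0.062]
contact_force: [-0.8, 0.1, -0.4]
opening: 0.0123
grasp_force: 107.4
```

servo_tool(targets=[8, 0, -3.5, 0, 0, 0, 5, 10, 0, -4, 0, 0, 0, 5, 8, 0, -3.5, 0, 0, 0, 5, 0, 0, 0, 0, 0, 0, 5, 0, 0, 0, 0, 0, 0, 5])

```text
time: 13.1
eef_pos: [0.5129, -0.1262, 0.0788]
ee_rot: [0.004, 0.997, -0.056, 0.06]
contact_force: [0.2, 0.3, -1.0]
opening: 0.0124
grasp_force: 107.5
```

Run:
```python
from fit import *
from plan import *
for n in("scene","top"): cv2.imwrite(f"pics/{n}6.png",manip.capture(n)[:,:,::-1])
B,RL=lifter(); S=R.from_euler('z',SY)*R.from_euler('y',-P6); o=manip.get_obs()
print("local",S.inv().apply(B-SEAT).round(4),(S.inv()*RL).as_rotvec().round(4),o["contact_force"].round(2),o["wrist_torque"].round(2),o["qpos"].round(2))
ims=load("6")
for n in("top","scene"):
    r=solve({n:ims[n]},tilt,PLATE,[.6299,-.1438,-.1054],np.array([.004,.004,.05])); print("plate",n,r.x.round(4),r.fun)
rows(now(),[(*tcp(st(-.004,.0013,-.0045),SY,P6),5)],5)
f=lambda i,x,y,w,h:cv2.resize(i[y:y+h,x:x+w],(400,300),interpolation=cv2.INTER_CUBIC)
cv2.imwrite("pics/c6.png",np.hstack([f(cv2.imread("pics/top6.png"),320,175,88,66),f(cv2.imread("pics/scene6.png"),300,160,88,66)]))
```

```text
local [-0.0265  0.0013 -0.0058] [-0.0021  0.0036 -0.0004] [ 0.22 -0.06 -1.35] [ 0.05  0.21 -0.01] [ 0.46  0.45 -0.42  2.06  0.34  0.57 -1.86]
plate top [ 0.6303 -0.1437 -0.1168] -99.86482525514003
plate scene [ 0.6266 -0.1409 -0.1008] -97.6323806180842
[4, 0, -2, 0, 0, 0, 5, 4, 0, -2, 0, 0, 0, 5, 4, 0, -2, 0, 0, 0, 5, 4.5, 0, -2, 0, 0.005, 0, 5, 4, 0, -1.5, 0, 0, 0, 5]
```

View pics/c6.png

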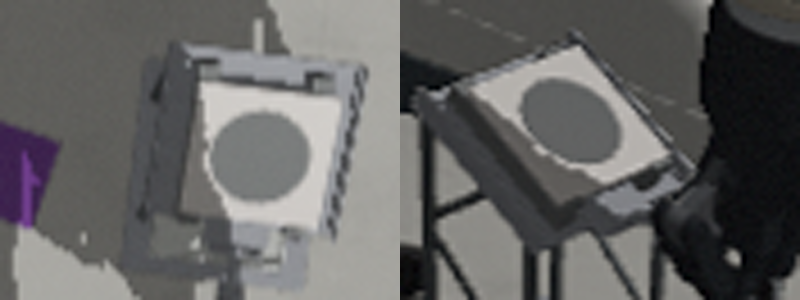

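The blade is under the plate at about (250,240) in the crop and the plate hasn't moved. Contact force is about zero. I carry on to heel contact.

servo_tool(targets=[4, 0, -2, 0, 0, 0, 5, 4.5, 0, -2, 0, 0, 0, 5, 4.5, 0, -2, 0, 0, 0, 5, 4.5, 0, -2, 0, 0, 0, 5, 4, 0, -1.5, 0, 0, 0, 5])

```text
time: 13.7
eef_pos: [0.5333, -0.1285, 0.0911]
ee_rot: [0.004, 0.997, -0.056, 0.06]
contact_force: [-0.7, -0.5, -1.3]
opening: 0.0122
grasp_force: 107.5
```

servo_tool(targets=[0, 0, 0, 0, 0, 0, 5, 0, 0, 0, 0, 0, 0, 5, 0, 0, 0, 0, 0, 0, 5, 0, 0, 0, 0, 0, 0, 5, 0, 0, 0, 0, 0, 0, 5])

```text
time: 14.2
eef_pos: [0.5328, -0.1284, 0.0908]
ee_rot: [0.004, 0.997, -0.056, 0.06]
contact_force: [-0.6, 0.3, -1.1]
opening: 0.0123
grasp_force: 107.4
```

Run:
```python
from fit import *
from plan import *
for n in("scene","top"): cv2.imwrite(f"pics/{n}7.png",manip.capture(n)[:,:,::-1])
B,RL=lifter(); S=R.from_euler('z',SY)*R.from_euler('y',-P6); o=manip.get_obs()
print("local",S.inv().apply(B-SEAT).round(4),(S.inv()*RL).as_rotvec().round(4),o["contact_force"].round(2),o["wrist_torque"].round(2))
ims=load("7")
for n in("top","scene"):
    r=solve({n:ims[n]},tilt,PLATE,[.6299,-.1438,-.1054],np.array([.004,.004,.05])); print("plate",n,r.x.round(4),r.fun)
rows(now(),[(*tcp(st(-.002,.0013,.002),SY,P6),3),(*tcp(st(-.002,.0013,.03),SY,P6),3)],5)
```

```text
local [-0.0025  0.0013 -0.0054] [-0.0021  0.0029 -0.0004] [-1.33  0.17 -2.02] [-0.    0.25  0.01]
plate top [ 0.6355 -0.1449 -0.1303] -98.07972245327872
plate scene [ 0.6353 -0.1464 -0.1497] -95.98546240857401
[-1, 0, -2, 0, 0, 0, 5, -0.5, 0, -2.5, 0, 0, 0, 5, -1, 0, -2, 0, 0.005, 0, 5, -3.5, 0, -8.5, 0, 0, 0, 5, -3.5, 0, -9, 0, 0, 0, 5]
[-3.5, 0, -8.5, 0, 0, 0, 5, 0, 0, 0, 0, 0, 0, 5, 0, 0, 0, 0, 0, 0, 5, 0, 0, 0, 0, 0, 0, 5, 0, 0, 0, 0, 0, 0, 5]
```

Both cameras show the plate pushed about 5 mm up the slope by the heel, so contact is made. Now I lift along the normal.

servo_tool(targets=[-1, 0, -2, 0, 0, 0, 5, -0.5, 0, -2, 0, 0, 0, 5, -1, 0, -2, 0, 0, 0, 5, -1.5, 0, -3.5, 0, 0, 0, 5, -2, 0, -5, 0, 0, 0, 5])

```text
time: 14.8
eef_pos: [0.5251, -0.1275, 0.1047]
ee_rot: [0.004, 0.997, -0.056, 0.06]
contact_force: [0.3, -0.9, -2.1]
opening: 0.0121
grasp_force: 107.3
```

servo_tool(targets=[-3.5, 0, -9, 0, 0, 0, 5, -3.5, 0, -8.5, 0, 0, 0, 5, -2, 0, -5, 0, 0, 0, 5, 0, 0, 0, 0, 0, 0, 5, 0, 0, 0, 0, 0, 0, 5])

```text
time: 15.3
eef_pos: [0.5139, -0.1264, 0.126]
ee_rot: [0.004, 0.997, -0.056, 0.061]
contact_force: [0.0, 0.1, -1.6]
opening: 0.0122
grasp_force: 107.3
```

Run:
```python
from fit import *
from plan import *
for n in("scene","top"): cv2.imwrite(f"pics/{n}8.png",manip.capture(n)[:,:,::-1])
B,RL=lifter(); S=R.from_euler('z',SY)*R.from_euler('y',-P6); o=manip.get_obs()
print("local",S.inv().apply(B-SEAT).round(4),(S.inv()*RL).as_rotvec().round(4),o["contact_force"].round(2),o["wrist_torque"].round(2))
ims=load("8")
# plate in lifter frame: (x,y,yaw), on blade
mk=lambda q:(lambda X:RL.apply(R.from_euler('z',q[2]).apply(X)+[q[0],q[1],0])+B)
for n in("top","scene"):
    r=solve({n:ims[n]},mk,PLATE,[.006,0,0],np.array([.004,.004,.05])); print("plate in blade",n,r.x.round(4),r.fun)
f=lambda i,x,y,w,h:cv2.resize(i[y:y+h,x:x+w],(400,300),interpolation=cv2.INTER_CUBIC)
cv2.imwrite("pics/c8.png",np.hstack([f(cv2.imread("pics/top8.png"),320,170,88,66),f(cv2.imread("pics/scene8.png"),300,145,100,75)]))
```

```text
local [-0.0018  0.0014  0.0343] [-0.0021  0.0029 -0.0005] [ 0.44 -0.19 -1.52] [ 0.03  0.27 -0.01]
plate in blade top [ 0.0114 -0.0045 -0.0212] -99.11490237718837
plate in blade scene [ 0.0082 -0.0035 -0.0129] -88.73975833319628
```

View pics/c8.png

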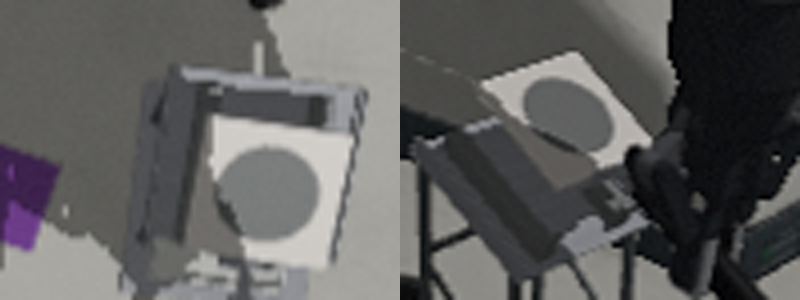

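The plate is lifted and seated on the blade: it shows at (280,190) in the top crop and (565,110) in the scene crop, with the gripper clear. Now I carry it.

```bash
cat >> plan.py <<'E'
def path(start,wp,n):
    """wp: list of (blade pos,yaw,pitch); smooth ramped interpolation in lifter pose; n rows per segment"""
    B,RL=lifter(); e=RL.as_euler('ZYX'); cur=(B,e[0],-e[1]); way=[]
    for (b,y,p),k in zip(wp,n):
        v=np.minimum(1,np.minimum(np.arange(k)+1,np.arange(k)[::-1]+1)/4.) ; s=np.cumsum(v)/v.sum()
        for t in s: way.append((*tcp(cur[0]+(np.array(b)-cur[0])*t,cur[1]+(y-cur[1])*t,cur[2]+(p-cur[2])*t),1))
        cur=(np.array(b),y,p)
    return rows(start,way,5)
E
cat > bal.py <<'E'
import numpy as np
BAL=np.array([.616,.2712]); BY=.127
E
python3 - <<'E'
from plan import *
from bal import *
B,RL=lifter(); c=np.r_[BAL,0]-R.from_euler('z',BY).apply([.007,-.0035,0])
w1=B+[-.06,0,.06]; w2=np.r_[c[:2],.074+.045]+[-.0,0,.06]; w3=np.r_[c[:2],.074+.035]
print(w1,w2)
path(now(),[(w1,SY,P6),(w2,BY,.06)],[10,25])
E
```

```text
[ 0.54908503 -0.13689806  0.23882329] [0.60861307 0.2737852  0.179     ]
[-2, 0, -2.5, 0, 0, 0, 5, -3.5, 0.5, -4.5, 0, 0, 0, 5, -5.5, 1, -7, 0, 0, 0, 5, -7.5, 1, -9.5, 0, 0, 0, 5, -7.5, 1, -9.5, 0, 0, 0, 5]
[-7.5, 1, -9.5, 0, 0, 0, 5, -7, 1, -9.5, 0, 0, 0, 5, -6, 0.5, -7.5, 0, 0.005, 0, 5, -3.5, 0.5, -4.5, 0, 0, 0, 5, -2, 0.5, -2.5, 0, 0, 0, 5]
[0, -4.5, 0, 0, -0.005, -0.005, 5, 0, -9, 0.5, 0.005, -0.015, -0.005, 5, -0.5, -13.5, 0.5, 0, -0.015, -0.005, 5, 0, -17.5, 0.5, 0, -0.02, -0.015, 5, 0, -18, 1, 0, -0.02, -0.01, 5]
[0.5, -17.5, 0.5, 0, -0.02, -0.01, 5, 0.5, -18, 0.5, 0, -0.025, -0.01, 5, 1, -17.5, 0.5, 0, -0.02, -0.01, 5, 1, -17.5, 0.5, 0, -0.02, -0.01, 5, 1.5, -18, 0.5, 0, -0.02, -0.015, 5]
[1.5, -17.5, 0.5, 0, -0.02, -0.01, 5, 2, -17.5, 0.5, 0, -0.025, -0.01, 5, 2.5, -17.5, 0.5, -0.005, -0.02, -0.01, 5, 2, -17.5, 0, 0, -0.02, -0.01, 5, 3, -17.5, 0, 0, -0.02, -0.01, 5]
[3, -17.5, 0, -0.005, -0.025, -0.01, 5, 3, -17, 0, 0, -0.02, -0.01, 5, 3.5, -17.5, -0.5, 0, -0.02, -0.015, 5, 3.5, -17.5, 0, -0.005, -0.02, -0.01, 5, 4, -17, -0.5, 0, -0.02, -0.01, 5]
[4, -17, -1, -0.005, -0.025, -0.01, 5, 4, -17.5, -0.5, -0.005, -0.02, -0.01, 5, 3.5, -12.5, -1, 0, -0.015, -0.005, 5, 2.5, -8.5, -0.5, -0.005, -0.01, -0.005, 5, 1, -4.5, -0.5, 0, -0.005, -0.005, 5]
```

servo_tool(targets=[-2, 0, -2.5, 0, 0, 0, 5, -3.5, 0.5, -4.5, 0, 0, 0, 5, -5.5, 1, -7, 0, 0, 0, 5, -7.5, 1, -9.5, 0, 0, 0, 5, -7.5, 1, -9.5, 0, 0, 0, 5])

```text
time: 15.9
eef_pos: [0.4829, -0.1264, 0.1562]
ee_rot: [0.004, 0.997, -0.056, 0.06]
contact_force: [0.6, -0.1, -1.5]
opening: 0.0125
grasp_force: 107.5
```

servo_tool(targets=[-7.5, 1, -9.5, 0, 0, 0, 5, -7, 1, -9.5, 0, 0, 0, 5, -6, 0.5, -7.5, 0, 0.005, 0, 5, -3.5, 0.5, -4.5, 0, 0, 0, 5, -2, 0.5, -2.5, 0, 0, 0, 5])

```text
time: 16.4
eef_pos: [0.4534, -0.1266, 0.1861]
ee_rot: [0.004, 0.996, -0.056, 0.063]
contact_force: [-0.2, -0.0, -2.2]
opening: 0.0125
grasp_force: 107.6
```

servo_tool(targets=[0, -4.5, 0, 0, -0.005, -0.005, 5, 0, -9, 0.5, 0.005, -0.015, -0.005, 5, -0.5, -13.5, 0.5, 0, -0.015, -0.005, 5, 0, -17.5, 0.5, 0, -0.02, -0.015, 5, 0, -18, 1, 0, -0.02, -0.01, 5])

```text
time: 16.9
eef_pos: [0.4598, -0.0629, 0.1827]
ee_rot: [0.001, 0.999, -0.035, 0.025]
contact_force: [-0.2, 0.8, -1.4]
opening: 0.0122
grasp_force: 107.6
```

servo_tool(targets=[0.5, -17.5, 0.5, 0, -0.02, -0.01, 5, 0.5, -18, 0.5, 0, -0.025, -0.01, 5, 1, -17.5, 0.5, 0, -0.02, -0.01, 5, 1, -17.5, 0.5, 0, -0.02, -0.01, 5, 1.5, -18, 0.5, 0, -0.02, -0.015, 5])

```text
time: 17.4
eef_pos: [0.4686, 0.0257, 0.1801]
ee_rot: [-0.001, 1.0, -0.007, -0.028]
contact_force: [0.7, 0.3, -0.5]
opening: 0.0123
grasp_force: 107.6
```

servo_tool(targets=[1.5, -17.5, 0.5, 0, -0.02, -0.01, 5, 2, -17.5, 0.5, 0, -0.025, -0.01, 5, 2.5, -17.5, 0.5, -0.005, -0.02, -0.01, 5, 2, -17.5, 0, 0, -0.02, -0.01, 5, 3, -17.5, 0, 0, -0.02, -0.01, 5])

```text
time: 17.9
eef_pos: [0.4789, 0.1134, 0.1773]
ee_rot: [0.001, 0.997, 0.018, -0.08]
contact_force: [-0.3, -0.4, -1.8]
opening: 0.0126
grasp_force: 107.6
```

servo_tool(targets=[3, -17.5, 0, -0.005, -0.025, -0.01, 5, 3, -17, 0, 0, -0.02, -0.01, 5, 3.5, -17.5, -0.5, 0, -0.02, -0.015, 5, 3.5, -17.5, 0, -0.005, -0.02, -0.01, 5, 4, -17, -0.5, 0, -0.02, -0.01, 5])

```text
time: 18.4
eef_pos: [0.4906, 0.2008, 0.1747]
ee_rot: [0.005, 0.99, 0.046, -0.133]
contact_force: [-0.3, -0.0, -2.1]
opening: 0.0124
grasp_force: 107.6
```

servo_tool(targets=[4, -17, -1, -0.005, -0.025, -0.01, 5, 4, -17.5, -0.5, -0.005, -0.02, -0.01, 5, 3.5, -12.5, -1, 0, -0.015, -0.005, 5, 2.5, -8.5, -0.5, -0.005, -0.01, -0.005, 5, 1, -4.5, -0.5, 0, -0.005, -0.005, 5])

```text
time: 18.9
eef_pos: [0.4996, 0.2616, 0.1736]
ee_rot: [0.011, 0.983, 0.064, -0.169]
contact_force: [-0.2, 0.4, -1.1]
opening: 0.0122
grasp_force: 107.6
```

```bash
cat > meas.py <<'E'
from fit import *
from plan import *
def meas(tag,pts=((.007,-.0035,-.015),)):
    for n in("scene","top"): cv2.imwrite(f"pics/{n}{tag}.png",manip.capture(n)[:,:,::-1])
    o=manip.get_obs(); B,RL=lifter()
    print("t",o["time"],"blade",B.round(4),"ZYX",RL.as_euler('ZYX').round(4),"F",o["contact_force"].round(2),"T",o["wrist_torque"].round(2),"q",o["qpos"].round(2))
    ims=load(tag); mk=lambda q:(lambda X:RL.apply(R.from_euler('z',q[2]).apply(X)+[q[0],q[1],0])+B)
    for n in("top","scene"):
        r=solve({n:ims[n]},mk,PLATE,pts[0],np.array([.004,.004,.04])); c=mk(r.x)(np.zeros((1,3)))[0]
        print("plate in blade",n,r.x.round(4),r.fun.round(1),"world",c.round(4),"yaw",round(RL.as_euler('ZYX')[0]+r.x[2],4))
    return B,RL,ims
E
python3 - <<'E'
from meas import *
B,RL,ims=meas("9")
f=lambda i,x,y,w,h:cv2.resize(i[y:y+h,x:x+w],(400,300),interpolation=cv2.INTER_CUBIC)
cv2.imwrite("pics/c9.png",np.hstack([f(cv2.imread("pics/top9.png"),170,170,100,75),f(cv2.imread("pics/scene9.png"),120,230,160,120)]))
E
```

```text
t 19.0 blade [0.6084 0.275  0.179 ] ZYX [ 0.129  -0.0602 -0.001 ] F [-0.15  0.2  -1.9 ] T [ 0.   -0.34 -0.01] q [-0.13  0.67 -0.62  1.48  0.19  1.4  -2.19]
plate in blade top [ 0.0106 -0.0053 -0.0725] -35.3 world [0.6196 0.271  0.1796] yaw 0.0565
plate in blade scene [ 0.0073 -0.0032 -0.1537] -40.6 world [0.616  0.2728 0.1794] yaw -0.0247
```

View pics/c9.png

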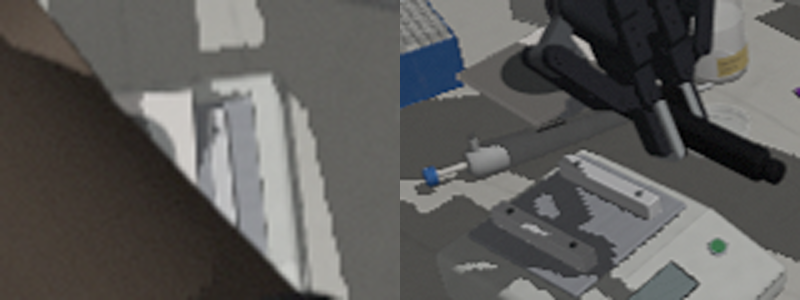

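The arm and gripper hide most of the plate from both cameras. In the top crop only its far-right corner shows, at (145–200, 92–165). I use those edges for a relative fit against the carrier.

Run:
```python
from meas import *
B,RL=lifter(); ims=load("9"); im={"top":ims["top"]}
for pit in (None,):
  F=[edges([((.038,-.036),(.038,-.012),(1,0))],.005,1),edges([((.006,-.038),(.036,-.038),(0,-1))],.005,1)]
  for yaw in(-.015,-.03,0,None):
    mk=lambda q:(lambda X:RL.apply(R.from_euler('z',q[2] if yaw is None else yaw).apply(X)+[q[0],q[1],0])+B)
    r=solve(im,mk,F,[.0075,-.004,-.015][:3 if yaw is None else 2],np.array([.003,.003,.03])[:3 if yaw is None else 2]); print(yaw,r.x.round(4),r.fun.round(1),mk(r.x)(np.zeros((1,3))).round(4))
print("pred corner",proj("top",[RL.apply([.045,-.041,.005])+B]))
# ribs in top0: separate sub-fits for robustness
i0=load("0")
for nm,F in(("ribs",RIBS[:2]),("pan",RIBS[2:])):
  for n in("top","scene"):
    r=solve({n:i0[n]},flat,F,[.616,.271,.127],np.array([.004,.004,.03])); print(nm,n,r.x.round(4),r.fun.round(1))
```

```text
-0.015 [ 0.009  -0.0048] -120.0 [[0.6179 0.2714 0.1795]]
-0.03 [ 0.0105 -0.007 ] -120.0 [[0.6196 0.2694 0.1796]]
0 [ 0.0097 -0.0066] -120.0 [[0.6189 0.2697 0.1795]]
None [ 0.0095 -0.007   0.005 ] -120.0 [[0.6187 0.2692 0.1795]]
pred corner [[215.83415861 193.00149334]]
ribs top [0.6183 0.2708 0.124 ] -85.4
ribs scene [0.6142 0.2719 0.1281] -69.9
pan top [0.6224 0.2701 0.1246] -28.3
pan scene [0.6102 0.2799 0.1285] -31.1
```

```bash
sed -i 's/np.clip(v\*sg,-20,60)/np.clip(v*sg,-20,250)/' fit.py
python3 - <<'E'
from meas import *
B,RL=lifter(); ims=load("9"); im={"top":ims["top"]}
F=[edges([((.038,-.034),(.038,-.012),(1,0))],.005,1),edges([((.008,-.038),(.034,-.038),(0,-1))],.005,1)]
for yaw in(-.03,-.015,0,None):
    mk=lambda q:(lambda X:RL.apply(R.from_euler('z',q[2] if yaw is None else yaw).apply(X)+[q[0],q[1],0])+B)
    k=3 if yaw is None else 2
    r=solve(im,mk,F,[.0085,-.005,-.015][:k],np.array([.003,.003,.03])[:k]); print(yaw,r.x.round(4),r.fun.round(1),mk(r.x)(np.zeros((1,3))).round(4))
i0=load("0")
for n in("top","scene"):
    r=solve({n:i0[n]},flat,RIBS[:2],[.616,.271,.127],np.array([.004,.004,.03])); print("ribs",n,r.x.round(4),r.fun.round(1))
# stand-lift picture again, plate in blade
i8=load("8")
# profile across right edge and far edge in the top view
uv=lambda X:proj("top",RL.apply(np.array(X))+B)
print("far",[int(v) for v in samp(ims["top"],uv([[.030+.002*k,-.028,.005] for k in range(14)]))])
print("right",[int(v) for v in samp(ims["top"],uv([[.025,-.030-.002*k,.005] for k in range(14)]))])
E
```

```text
-0.03 [ 0.0097 -0.0053] -185.6 [[0.6187 0.2709 0.1795]]
-0.015 [ 0.0095 -0.0056] -184.7 [[0.6184 0.2707 0.1795]]
0 [ 0.0092 -0.0058] -183.7 [[0.6182 0.2704 0.1795]]
None [ 0.0105 -0.0047 -0.0695] -186.8 [[0.6194 0.2717 0.1796]]
ribs top [0.6184 0.2709 0.1306] -95.3
ribs scene [0.6142 0.2719 0.1294] -73.2
far [200, 200, 201, 200, 200, 200, 200, 201, 178, 129, 99, 95, 95, 97]
right [201, 201, 201, 200, 201, 199, 184, 140, 87, 83, 87, 101, 114, 125]
```

Per the top camera, the plate is now at (0.6184, 0.2707) and the carrier at (0.6184, 0.2709). The plate is centred, so I level it and descend with a small yaw trim.

Run:
```python
from plan import *
B,RL=lifter(); y0=RL.as_euler('ZYX')[0]; off=np.array([.008,-.004,0])
P=B+R.from_euler('z',y0).apply(off)+[0,-.001,0]; y1=.147
t=P-R.from_euler('z',y1).apply(off)
w1=np.r_[t[:2],.088]; w2=np.r_[t[:2],.0785]
print(w1)
path(now(),[(w1,y1,0),(w2,y1,0)],[15,5])
```

```text
[0.60830051 0.27381618 0.088     ]
[0.5, 0, 1.5, 0, 0, 0, 5, 1, 0, 3.5, 0, -0.005, 0, 5, 2, 0.5, 5, 0, -0.005, -0.005, 5, 2.5, 0, 6.5, 0, -0.005, 0, 5, 2.5, 0.5, 6.5, 0, -0.005, 0, 5]
[2, 0, 7, 0, -0.005, 0, 5, 2.5, 0.5, 6.5, 0, -0.005, -0.005, 5, 2.5, 0, 6.5, -0.005, -0.005, 0, 5, 3, 0.5, 6.5, 0, -0.005, 0, 5, 2.5, 0, 6.5, 0, -0.005, 0, 5]
[2.5, 0.5, 6.5, 0, -0.005, -0.005, 5, 2.5, 0, 6.5, 0, -0.005, 0, 5, 2, 0.5, 5, 0, 0, 0, 5, 1.5, 0, 3, 0, -0.005, 0, 5, 0.5, 0, 2, 0, 0, 0, 5]
[0.5, 0, 0.5, 0, 0, 0, 5, 1, 0, 2, 0, 0, 0, 5, 1, 0, 3, 0, 0, 0, 5, 1, 0, 2, 0, 0, 0, 5, 0.5, 0, 1, 0, 0, 0, 5]
```

servo_tool(targets=[0.5, 0, 1.5, 0, 0, 0, 5, 1, 0, 3.5, 0, -0.005, 0, 5, 2, 0.5, 5, 0, -0.005, -0.005, 5, 2.5, 0, 6.5, 0, -0.005, 0, 5, 2.5, 0.5, 6.5, 0, -0.005, 0, 5])

```text
time: 19.5
eef_pos: [0.5002, 0.2588, 0.1491]
ee_rot: [0.012, 0.982, 0.065, -0.178]
contact_force: [0.3, -0.0, -1.7]
opening: 0.0123
grasp_force: 107.6
```

servo_tool(targets=[2, 0, 7, 0, -0.005, 0, 5, 2.5, 0.5, 6.5, 0, -0.005, -0.005, 5, 2.5, 0, 6.5, -0.005, -0.005, 0, 5, 3, 0.5, 6.5, 0, -0.005, 0, 5, 2.5, 0, 6.5, 0, -0.005, 0, 5])

```text
time: 20.0
eef_pos: [0.5001, 0.2581, 0.1139]
ee_rot: [0.015, 0.979, 0.068, -0.191]
contact_force: [0.4, -0.5, -2.4]
opening: 0.0122
grasp_force: 107.7
```

servo_tool(targets=[2.5, 0.5, 6.5, 0, -0.005, -0.005, 5, 2.5, 0, 6.5, 0, -0.005, 0, 5, 2, 0.5, 5, 0, 0, 0, 5, 1.5, 0, 3, 0, -0.005, 0, 5, 0.5, 0, 2, 0, 0, 0, 5])

```text
time: 20.5
eef_pos: [0.4999, 0.2569, 0.0895]
ee_rot: [0.015, 0.978, 0.07, -0.198]
contact_force: [-0.2, -0.0, -1.7]
opening: 0.0123
grasp_force: 107.6
```

servo_tool(targets=[0.5, 0, 0.5, 0, 0, 0, 5, 1, 0, 2, 0, 0, 0, 5, 1, 0, 3, 0, 0, 0, 5, 1, 0, 2, 0, 0, 0, 5, 0.5, 0, 1, 0, 0, 0, 5])

```text
time: 21.0
eef_pos: [0.5001, 0.257, 0.0802]
ee_rot: [0.015, 0.978, 0.07, -0.198]
contact_force: [0.0, 0.1, -2.4]
opening: 0.0123
grasp_force: 107.6
```

Run:
```python
from meas import *
B,RL,ims=meas("10")
F=[edges([((.038,-.034),(.038,-.012),(1,0))],.005,1),edges([((.008,-.038),(.034,-.038),(0,-1))],.005,1)]
for yaw in(-.03,-.015):
    mk=lambda q:(lambda X:RL.apply(R.from_euler('z',yaw).apply(X)+[q[0],q[1],0])+B)
    r=solve({"top":ims["top"]},mk,F,[.0085,-.005],np.array([.003,.003])); print(yaw,r.x.round(4),r.fun.round(1),mk(r.x)(np.zeros((1,3))).round(4))
f=lambda i,x,y,w,h:cv2.resize(i[y:y+h,x:x+w],(400,300),interpolation=cv2.INTER_CUBIC)
cv2.imwrite("pics/c10.png",np.hstack([f(cv2.imread("pics/top10.png"),170,170,100,75),f(cv2.imread("pics/scene10.png"),140,260,120,90)]))
```

```text
t 21.1 blade [0.6087 0.2727 0.0788] ZYX [ 0.1435 -0.0007 -0.0007] F [ 0.41  0.56 -1.76] T [ 0.1  -0.37 -0.  ] q [-0.14  0.8  -0.59  1.51  0.23  1.3  -2.18]
plate in blade top [-0.0322  0.0194  0.2622] -4.0 world [0.574  0.2872 0.0787] yaw 0.4057
plate in blade scene [ 0.0079 -0.0037 -0.1549] -30.7 world [0.617  0.2702 0.0788] yaw -0.0114
-0.03 [ 0.0143 -0.0067] -10.8 [[0.6238 0.2681 0.0788]]
-0.015 [ 0.0139 -0.0072] -10.8 [[0.6234 0.2675 0.0788]]
```

View pics/c10.png

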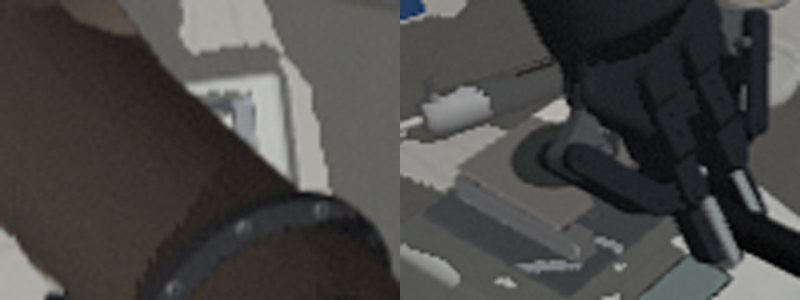

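In the scene crop the plate sits over the carrier. Its (+x,+y) corner is at about (460,175) and its +y edge runs to (578,248). I check that against the carrier pose from the same camera.

Run:
```python
from meas import *
B,RL=lifter(); ims=load("10"); im={"scene":ims["scene"]}
T=lambda q,z:(lambda X:R.from_euler('z',q[2]).apply(X)+[q[0],q[1],z])
sh=lambda uv:((uv-[140,260])*400/120+[400,0]).round(0).tolist()
for q in([.6142,.2719,.1294],[.6142,.2689,.1294],[.6172,.2719,.1294]):
    print(q,sh(proj("scene",T(q,B[2]+.005)(np.array([[.038,.038,0],[-.038,.038,0],[-.038,.038,-.005],[.038,.038,-.005],[.038,0,0]])))))
g=ims["scene"]; 
# profiles across +y edge at 3 places, and +x edge, in carrier frame at plate-top height
q=[.6142,.2719,.1294]
for x in(.03,.015,0,-.015): print("y",x,[int(v) for v in samp(g,proj("scene",T(q,B[2]+.005)(np.array([[x,.026+.002*k,0] for k in range(14)]))))])
for y in(.03,.02,.01): print("x",y,[int(v) for v in samp(g,proj("scene",T(q,B[2]+.005)(np.array([[.026+.002*k,y,0] for k in range(14)]))))])
```

```text
[0.6142, 0.2719, 0.1294] [[452.0, 170.0], [560.0, 228.0], [562.0, 235.0], [454.0, 178.0], [511.0, 129.0]]
[0.6142, 0.2689, 0.1294] [[458.0, 167.0], [565.0, 224.0], [567.0, 232.0], [460.0, 175.0], [516.0, 126.0]]
[0.6172, 0.2719, 0.1294] [[449.0, 168.0], [556.0, 225.0], [558.0, 233.0], [451.0, 175.0], [508.0, 126.0]]
y 0.03 [94, 94, 93, 93, 97, 97, 84, 87, 89, 108, 113, 102, 114, 90]
y 0.015 [93, 93, 93, 94, 96, 97, 92, 86, 91, 90, 90, 96, 85, 63]
y 0 [92, 94, 94, 93, 94, 98, 93, 89, 91, 90, 90, 91, 78, 65]
y -0.015 [93, 93, 93, 93, 94, 99, 94, 83, 91, 88, 89, 91, 75, 62]
x 0.03 [93, 94, 93, 93, 93, 92, 101, 126, 146, 148, 147, 147, 147, 146]
x 0.02 [93, 93, 93, 93, 93, 94, 102, 124, 142, 146, 146, 145, 144, 143]
x 0.01 [75, 92, 93, 93, 93, 93, 100, 130, 146, 146, 145, 144, 144, 144]
```

Run:
```python
from plan import *
B,RL=lifter(); y=RL.as_euler('ZYX')[0]
w=B+[-.001,.0005,-.0108]
path(now(),[(w,y,0)],[10])
```

```text
[0, 0, 0.5, 0, 0, 0, 5, 0.5, 0, 0.5, 0, 0, 0, 5, 0, 0, 1, 0, 0, 0, 5, 0.5, 0, 1.5, 0, 0, 0, 5, 0.5, -0.5, 1.5, 0, 0, 0, 5]
[0.5, 0, 1.5, 0, 0, 0, 5, 0.5, 0, 1.5, 0, 0, 0, 5, 0.5, 0, 1, 0, 0, 0, 5, 0, 0, 1, 0, 0, 0, 5, 0.5, 0, 0, 0, 0, 0, 5]
```

servo_tool(targets=[0, 0, 0.5, 0, 0, 0, 5, 0.5, 0, 0.5, 0, 0, 0, 5, 0, 0, 1, 0, 0, 0, 5, 0.5, 0, 1.5, 0, 0, 0, 5, 0.5, -0.5, 1.5, 0, 0, 0, 5])

```text
time: 21.6
eef_pos: [0.4996, 0.2574, 0.0752]
ee_rot: [0.015, 0.978, 0.07, -0.198]
contact_force: [0.8, -0.7, -0.9]
opening: 0.0122
grasp_force: 107.8
```

servo_tool(targets=[0.5, 0, 1.5, 0, 0, 0, 5, 0.5, 0, 1.5, 0, 0, 0, 5, 0.5, 0, 1, 0, 0, 0, 5, 0, 0, 1, 0, 0, 0, 5, 0.5, 0, 0, 0, 0, 0, 5])

```text
time: 22.1
eef_pos: [0.4993, 0.2574, 0.0698]
ee_rot: [0.015, 0.978, 0.07, -0.198]
contact_force: [-0.0, -0.1, -0.5]
opening: 0.0125
grasp_force: 107.8
```

Run:
```python
from meas import *
B,RL=lifter(); o=manip.get_obs(); print(o["time"],B.round(4),RL.as_euler('ZYX').round(4),o["contact_force"].round(2),o["wrist_torque"].round(3))
q=[.6142,.2719,.1294]; T=lambda z:(lambda X:R.from_euler('z',q[2]).apply(X)+[q[0],q[1],z])
for n in("scene","top"): cv2.imwrite(f"pics/{n}11.png",manip.capture(n)[:,:,::-1])
g=load("11")["scene"]
for x in(.03,.015,0,-.015): print("y",x,[int(v) for v in samp(g,proj("scene",T(.079)(np.array([[x,.026+.002*k,0] for k in range(14)]))))])
for y in(.03,.02,.01): print("x",y,[int(v) for v in samp(g,proj("scene",T(.079)(np.array([[.026+.002*k,y,0] for k in range(14)]))))])
e=RL.as_euler('ZYX')[0]; w=np.r_[B[:2],.0685]
path(now(),[(w,e,0)],[5])
```

```text
22.1 [0.6079 0.2731 0.0683] [ 0.1437 -0.0008 -0.0006] [-0.05 -0.08 -0.49] [ 0.024 -0.433  0.018]
y 0.03 [94, 94, 94, 94, 98, 94, 90, 91, 89, 78, 66, 64, 65, 64]
y 0.015 [93, 94, 94, 94, 97, 97, 92, 90, 90, 91, 88, 66, 64, 64]
y 0 [92, 95, 93, 93, 95, 98, 94, 91, 90, 90, 85, 68, 62, 63]
y -0.015 [94, 94, 93, 94, 94, 101, 104, 92, 89, 90, 90, 69, 61, 63]
x 0.03 [93, 94, 94, 94, 93, 92, 92, 108, 135, 146, 146, 146, 147, 146]
x 0.02 [93, 94, 94, 94, 94, 93, 96, 110, 129, 143, 143, 143, 142, 142]
x 0.01 [74, 91, 95, 94, 93, 93, 95, 118, 141, 148, 147, 147, 147, 146]
[0, 0, 0, 0, 0, 0, 5, 0, 0, 0, 0, 0, 0, 5, 0, 0, 0, 0, 0, 0, 5, 0, 0, 0, 0, 0, 0, 5, 0, 0, 0, 0, 0, 0, 5]
```

Run:
```python
from plan import *
B,RL=lifter(); e=RL.as_euler('ZYX')[0]
w=B+.09*np.array([-np.cos(.13),-np.sin(.13),0])+[0,0,.0002]
path(now(),[(w,e,0),(w+[-.02,-.02,.06],e,0)],[10,5])
```

```text
[-3, 0, 1, 0, 0, 0, 5, -6, 0, 2.5, 0, 0, 0, 5, -9, -0.5, 4, 0, 0, 0, 5, -11.5, 0, 5, 0, 0, 0, 5, -12, 0, 5, 0, 0, 0, 5]
[-12, -0.5, 5, 0, 0, 0, 5, -11.5, 0, 4.5, 0, 0, 0, 5, -9, 0, 4, 0, 0, 0, 5, -6, 0, 2.5, 0, 0, 0, 5, -3, 0, 1, 0, 0, 0, 5]
[-5, 1.5, -5, 0, 0, 0, 5, -10, 4, -10.5, 0, 0, 0, 5, -14.5, 5.5, -15.5, 0, 0, 0, 5, -10, 4, -10, 0, 0, 0, 5, -4.5, 2, -5.5, 0, 0, 0, 5]
```

servo_tool(targets=[-3, 0, 1, 0, 0, 0, 5, -6, 0, 2.5, 0, 0, 0, 5, -9, -0.5, 4, 0, 0, 0, 5, -11.5, 0, 5, 0, 0, 0, 5, -12, 0, 5, 0, 0, 0, 5])

```text
time: 22.7
eef_pos: [0.4535, 0.2514, 0.0699]
ee_rot: [0.015, 0.978, 0.07, -0.198]
contact_force: [-0.2, -0.6, -2.0]
opening: 0.0122
grasp_force: 107.8
```

servo_tool(targets=[-12, -0.5, 5, 0, 0, 0, 5, -11.5, 0, 4.5, 0, 0, 0, 5, -9, 0, 4, 0, 0, 0, 5, -6, 0, 2.5, 0, 0, 0, 5, -3, 0, 1, 0, 0, 0, 5])

```text
time: 23.2
eef_pos: [0.4096, 0.2454, 0.0705]
ee_rot: [0.015, 0.978, 0.07, -0.198]
contact_force: [0.4, -0.1, -1.1]
opening: 0.0123
grasp_force: 107.8
```

servo_tool(targets=[-5, 1.5, -5, 0, 0, 0, 5, -10, 4, -10.5, 0, 0, 0, 5, -14.5, 5.5, -15.5, 0, 0, 0, 5, -10, 4, -10, 0, 0, 0, 5, -4.5, 2, -5.5, 0, 0, 0, 5])

```text
time: 23.7
eef_pos: [0.3908, 0.2254, 0.132]
ee_rot: [0.014, 0.978, 0.07, -0.197]
contact_force: [0.8, 0.5, -1.4]
opening: 0.0121
grasp_force: 107.8
```

Run:
```python
from meas import *
B,RL=lifter(); o=manip.get_obs(); print(o["time"],B.round(4),o["contact_force"].round(2),o["qpos"].round(2))
for n in("scene","top"): cv2.imwrite(f"pics/{n}12.png",manip.capture(n)[:,:,::-1])
ims=load("12"); mk=lambda q:(lambda X:R.from_euler('z',q[2]).apply(X)+[q[0],q[1],.074])
for n in("top","scene"):
    r=solve({n:ims[n]},mk,PLATE,[.616,.271,.12],np.array([.004,.004,.04])); print("plate",n,r.x.round(4),r.fun.round(1))
f=lambda i,x,y,w,h:cv2.resize(i[y:y+h,x:x+w],(400,300),interpolation=cv2.INTER_CUBIC)
cv2.imwrite("pics/c12.png",np.hstack([f(cv2.imread("pics/top12.png"),170,170,100,75),f(cv2.imread("pics/scene12.png"),130,260,140,105)]))
```

```text
23.7 [0.4993 0.2411 0.1308] [ 0.77  0.54 -1.41] [-0.07  0.6  -0.66  1.77  0.16  1.23 -2.21]
plate top [0.6198 0.269  0.0865] -85.8
plate scene [0.6166 0.2695 0.1076] -84.1
```

View pics/c12.png

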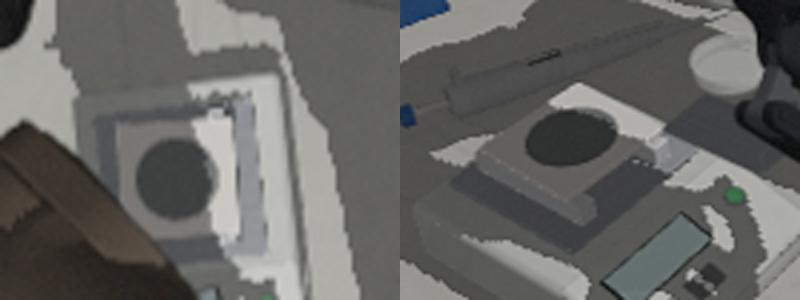

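The plate lies on the carrier: disc at (175,178) in the top crop, flat on both ribs in the scene crop. The fits suggest it is about 2 mm and 2° off. I move aside for an unobstructed measurement by numbers only.

servo_tool(targets=[0, 15, -5, 0, 0, 0, 5, 0, 35, -10, 0, 0, 0, 5, 0, 45, 0, 0, 0, 0, 5, 0, 45, 0, 0, 0, 0, 5, 0, 20, 0, 0, 0, 0, 5])

```text
time: 24.3
eef_pos: [0.4196, 0.0624, 0.1435]
ee_rot: [0.016, 0.978, 0.067, -0.198]
contact_force: [-0.4, 0.3, -1.1]
opening: 0.0123
grasp_force: 107.8
```

Run:
```python
from meas import *
B,RL=lifter(); o=manip.get_obs(); print(o["time"],B.round(4))
for n in("scene","top"): cv2.imwrite(f"pics/{n}13.png",manip.capture(n)[:,:,::-1])
ims=load("13"); i0=load("0"); mk=lambda q:(lambda X:R.from_euler('z',q[2]).apply(X)+[q[0],q[1],.074])
both=lambda i:i
for nm,sel in(("top",["top"]),("scene",["scene"]),("both",["top","scene"])):
    for fn,F in(("edge+disc",PLATE),("edge",PLATE[:1])):
        r=solve({n:ims[n] for n in sel},mk,F,[.616,.271,.12],np.array([.004,.004,.04])); print("plate",nm,fn,r.x.round(4),r.fun.round(1))
    r=solve({n:i0[n] for n in sel},flat,RIBS[:2],[.616,.271,.127],np.array([.004,.004,.04])); print("ribs",nm,r.x.round(4),r.fun.round(1))
# arm shadow check: intensity at plate corners
print([[int(v) for v in samp(ims[n],proj(n,mk([.617,.27,.11])(np.array([[a,b,.005] for a in(-.033,.033) for b in(-.033,.033)]))))] for n in("top","scene")])
```

```text
24.3 [0.5283 0.0775 0.1418]
plate top edge+disc [0.6196 0.2688 0.0929] -111.9
plate top edge [0.6196 0.2688 0.0929] -51.2
ribs top [0.6184 0.2709 0.1305] -95.3
plate scene edge+disc [0.6165 0.2694 0.0967] -124.2
plate scene edge [0.615  0.2692 0.0991] -60.1
ribs scene [0.6142 0.2719 0.1293] -73.2
plate both edge+disc [0.618  0.2691 0.0941] -209.0
plate both edge [0.6177 0.269  0.0903] -88.9
ribs both [0.6177 0.2716 0.1243] -129.0
[[196, 194, 193, 190], [168, 167, 169, 168]]
```

The plate is about 1.3 mm, -2.3 mm and -1.9° off the carrier. There's time to mend it, so I reinsert, lift a few mm, shift and turn, then lower.

```bash
cat > mend.py <<'E'
from plan import *
Rz=lambda a:R.from_euler('z',a)
Brel=np.array([.6079,.2731,.0683]); P=Brel+Rz(.1437).apply([.007,-.0037,0])
Bins=Brel+Rz(.1437).apply([-.003,-.002,0]); YI=.13
ux=np.array([np.cos(YI),np.sin(YI),0])
w0=Bins-.1*ux
d=Rz(.129).apply([-.0013,.0022,0])
Bfin=P+d+Rz(.033).apply(Bins-P); YF=YI+.033
E
python3 - <<'E'
from mend import *
path(now(),[(w0+[-.01,-.01,.06],YI,0),(w0,YI,0)],[13,7])
E
```

```text
[0, -4.5, 0.5, 0.005, 0, 0, 5, 0, -8.5, 0.5, 0, 0, 0, 5, -0.5, -13, 1.5, 0, 0, 0, 5, -0.5, -17.5, 1.5, 0, 0, 0, 5, 0, -17, 1.5, 0, 0, 0, 5]
[-0.5, -17.5, 2, 0, 0, 0, 5, 0, -17, 1.5, 0, 0, 0, 5, -0.5, -17.5, 1.5, 0, 0, 0.005, 5, -0.5, -17.5, 1.5, 0, 0, 0, 5, -0.5, -17, 2, 0, 0, 0, 5]
[0, -13, 1, 0, 0, 0, 5, 0, -8.5, 1, 0, 0, 0, 5, -0.5, -4.5, 0.5, 0, 0, 0, 5, 2.5, -0.5, 3, 0, 0, 0, 5, 4, -1, 6.5, 0, 0, 0, 5]
[6.5, -2, 9.5, 0, 0, 0, 5, 8, -2, 12.5, 0, 0, 0, 5, 6.5, -1.5, 9.5, 0, 0, 0, 5, 4.5, -1, 6.5, 0, 0, 0, 5, 2, -0.5, 3, 0, 0, 0, 5]
```

servo_tool(targets=[0, -4.5, 0.5, 0.005, 0, 0, 5, 0, -8.5, 0.5, 0, 0, 0, 5, -0.5, -13, 1.5, 0, 0, 0, 5, -0.5, -17.5, 1.5, 0, 0, 0, 5, 0, -17, 1.5, 0, 0, 0, 5])

```text
time: 24.9
eef_pos: [0.4068, 0.1301, 0.1397]
ee_rot: [0.012, 0.978, 0.071, -0.198]
contact_force: [0.8, -0.7, -1.6]
opening: 0.012
grasp_force: 107.8
```

servo_tool(targets=[-0.5, -17.5, 2, 0, 0, 0, 5, 0, -17, 1.5, 0, 0, 0, 5, -0.5, -17.5, 1.5, 0, 0, 0.005, 5, -0.5, -17.5, 1.5, 0, 0, 0, 5, -0.5, -17, 2, 0, 0, 0, 5])

```text
time: 25.4
eef_pos: [0.3901, 0.2142, 0.1329]
ee_rot: [0.013, 0.978, 0.068, -0.198]
contact_force: [0.2, 0.0, -1.0]
opening: 0.0125
grasp_force: 107.8
```

servo_tool(targets=[0, -13, 1, 0, 0, 0, 5, 0, -8.5, 1, 0, 0, 0, 5, -0.5, -4.5, 0.5, 0, 0, 0, 5, 2.5, -0.5, 3, 0, 0, 0, 5, 4, -1, 6.5, 0, 0, 0, 5])

```text
time: 25.9
eef_pos: [0.3882, 0.2394, 0.1194]
ee_rot: [0.013, 0.978, 0.067, -0.197]
contact_force: [-1.0, -0.4, -2.0]
opening: 0.0123
grasp_force: 107.8
```

servo_tool(targets=[6.5, -2, 9.5, 0, 0, 0, 5, 8, -2, 12.5, 0, 0, 0, 5, 6.5, -1.5, 9.5, 0, 0, 0, 5, 4.5, -1, 6.5, 0, 0, 0, 5, 2, -0.5, 3, 0, 0, 0, 5])

```text
time: 26.4
eef_pos: [0.3957, 0.2481, 0.07]
ee_rot: [0.013, 0.978, 0.067, -0.199]
contact_force: [-0.0, -0.7, -0.8]
opening: 0.0122
grasp_force: 107.8
```

Run:
```python
from mend import *
B,RL=lifter(); print((B-w0).round(4),RL.as_euler('ZYX').round(4),manip.get_obs()["time"])
path(now(),[(Bins,YI,0)],[10])
```

```text
[-0.0017  0.0053  0.0001] [0.137  0.0005 0.0018] 26.4
[3.5, 0, -1.5, 0, 0, 0, 5, 6.5, 0.5, -2.5, 0, 0, 0, 5, 10, 0.5, -4.5, 0, 0, 0, 5, 13, 1, -5.5, 0, 0, 0.005, 5, 13.5, 0.5, -5.5, 0, 0, 0, 5]
[13.5, 1, -5.5, 0, 0, 0, 5, 13, 0.5, -6, 0, 0, 0, 5, 10, 0.5, -4, 0, 0, 0, 5, 6.5, 0.5, -3, 0, 0, 0, 5, 3.5, 0, -1, 0, 0, 0, 5]
```

servo_tool(targets=[0, 2.5, 0, 0, 0, 0.005, 5, 0, 2.5, 0, 0, 0, 0, 5, 0, 0, 0, 0, 0, 0, 5, 0, 0, 0, 0, 0, 0, 5, 0, 0, 0, 0, 0, 0, 5])

```text
time: 26.9
eef_pos: [0.3967, 0.2433, 0.0715]
ee_rot: [0.013, 0.978, 0.065, -0.198]
contact_force: [-0.2, 0.4, -0.7]
opening: 0.0121
grasp_force: 107.8
```

Run:
```python
from mend import *
B,RL=lifter(); print((B-w0).round(4),RL.as_euler('ZYX').round(4),manip.get_obs()["time"])
path(now(),[(Bins,YI,0)],[10])
```

```text
[-0.0006  0.      0.0018] [ 0.1323 -0.0015  0.0003] 26.9
[3.5, 0, -1.5, 0, 0, 0, 5, 6.5, 0, -2.5, 0, 0, 0, 5, 10, 0, -4, 0, 0, 0, 5, 13.5, 0, -5.5, 0, 0, 0, 5, 13, 0, -5.5, 0, 0, 0, 5]
[13.5, 0, -5, 0, 0, 0, 5, 13.5, 0, -5.5, 0, 0, 0, 5, 10, 0, -4, 0, 0, 0, 5, 6.5, 0, -2.5, 0, 0, 0, 5, 3.5, 0, -1.5, 0, 0, 0, 5]
```

servo_tool(targets=[3, 0, -0.5, 0, 0, 0, 5, 6.5, 0, -2, 0, 0, 0, 5, 10, 0, -4, 0, 0, 0, 5, 13.5, 0, -5.5, 0, 0, 0, 5, 13, 0, -5.5, 0, 0, 0, 5])

```text
time: 27.4
eef_pos: [0.4468, 0.2498, 0.0693]
ee_rot: [0.013, 0.978, 0.065, -0.198]
contact_force: [-0.5, 0.4, -0.2]
opening: 0.012
grasp_force: 107.8
```

servo_tool(targets=[13.5, 0, -5, 0, 0, 0, 5, 13.5, 0, -5.5, 0, 0, 0, 5, 10, 0, -4, 0, 0, 0, 5, 6.5, 0, -2.5, 0, 0, 0, 5, 3.5, 0, -1.5, 0, 0, 0, 5])

```text
time: 27.9
eef_pos: [0.496, 0.2565, 0.068]
ee_rot: [0.013, 0.978, 0.065, -0.198]
contact_force: [-0.2, -0.2, -1.2]
opening: 0.0123
grasp_force: 107.8
```

Run:
```python
from mend import *
B,RL=lifter(); e=RL.as_euler('ZYX'); o=manip.get_obs(); print((B-Bins).round(4),e.round(4),o["time"],o["contact_force"].round(2),B[2])
L=lambda z:np.r_[B[:2],z]
B2=P+d+Rz(.033).apply(B-P)
path(now(),[(L(.0785),e[0],0.01),(np.r_[B2[:2],.0785],e[0]+.033,.01)],[8,7])
```

```text
[-0.0005  0.0002 -0.0018] [ 0.1321 -0.0008  0.0002] 27.9 [-0.16 -0.21 -1.19] 0.06649912690709608
[0, 0, -0.5, 0, 0, 0, 5, -0.5, 0, -1, 0, 0, 0, 5, -1, 0, -1.5, 0, 0.005, 0, 5, -0.5, 0, -2, 0, 0, 0, 5, -1, 0, -2, 0, 0, 0, 5]
[-0.5, 0, -1.5, 0, 0.005, 0, 5, -0.5, 0, -1, 0, 0, 0, 5, 0, 0, -0.5, 0, 0, 0, 5, -0.5, 0, 0, 0, 0, 0, 5, 0, 0.5, 0, -0.005, 0, -0.005, 5]
[0, 0, 0, 0, 0, -0.005, 5, -0.5, 0.5, 0, -0.005, 0, -0.01, 5, 0, 0.5, 0.5, 0, 0, -0.005, 5, -0.5, 0, 0, 0, 0, -0.005, 5, 0, 0, 0, -0.005, 0, 0, 5]
```

servo_tool(targets=[0, 0, -0.5, 0, 0, 0, 5, -0.5, 0, -1, 0, 0, 0, 5, -1, 0, -1.5, 0, 0.005, 0, 5, -0.5, 0, -2, 0, 0, 0, 5, -1, 0, -2, 0, 0, 0, 5])

```text
time: 28.4
eef_pos: [0.4952, 0.2564, 0.0762]
ee_rot: [0.013, 0.979, 0.065, -0.195]
contact_force: [-0.7, 0.0, -2.0]
opening: 0.0121
grasp_force: 107.6
```

servo_tool(targets=[-0.5, 0, -1.5, 0, 0.005, 0, 5, -0.5, 0, -1, 0, 0, 0, 5, 0, 0, -0.5, 0, 0, 0, 5, -0.5, 0, 0, 0, 0, 0, 5, 0, 0.5, 0, -0.005, 0, -0.005, 5])

```text
time: 28.9
eef_pos: [0.4951, 0.2557, 0.0791]
ee_rot: [0.015, 0.979, 0.068, -0.193]
contact_force: [-0.3, -0.4, -1.5]
opening: 0.012
grasp_force: 107.6
```

servo_tool(targets=[0, 0, 0, 0, 0, -0.005, 5, -0.5, 0.5, 0, -0.005, 0, -0.01, 5, 0, 0.5, 0.5, 0, 0, -0.005, 5, -0.5, 0, 0, 0, 0, -0.005, 5, 0, 0, 0, -0.005, 0, 0, 5])

```text
time: 29.4
eef_pos: [0.4942, 0.2545, 0.079]
ee_rot: [0.017, 0.978, 0.081, -0.193]
contact_force: [-0.0, 0.7, -1.9]
opening: 0.0122
grasp_force: 107.6
```

Run:
```python
from mend import *
B,RL=lifter(); e=RL.as_euler('ZYX'); o=manip.get_obs(); print(B.round(4),e.round(4),o["time"],o["contact_force"].round(2))
B0=Bins+[-.0005,.0002,0]; B2=P+d+Rz(.033).apply(B0-P); print("err to wanted",((B-B2)*1e3).round(1),e[0]-.1321-.033)
t=np.r_[B2[:2],.0775]; 
path(now(),[(t,.1651,0),(np.r_[B2[:2],.0683],.1651,0)],[3,7])
```

```text
[0.6024 0.2726 0.0786] [ 0.1659 -0.0107 -0.0025] 29.4 [-0.03  0.68 -1.92]
err to wanted [-0.7  0.  10.3] 0.0007558480256224243
[0, 0, 0, 0, -0.005, 0, 5, 0.5, 0, 0, 0.005, -0.005, 0, 5, 0, 0, -0.5, 0, 0, 0, 5, 0.5, 0, 0.5, 0, 0, 0, 5, 0.5, 0, 1.5, 0, 0, 0, 5]
[0.5, 0, 1.5, 0, 0, 0, 5, 1, 0, 2, 0, 0, 0, 5, 0.5, 0, 1.5, 0, 0, 0, 5, 0.5, 0, 1, 0, 0, 0, 5, 0, 0, 0.5, 0, 0, 0, 5]
```

Good. I lower, then draw out along the channel.

servo_tool(targets=[0, 0, 0, 0, -0.005, 0, 5, 0.5, 0, 0, 0.005, -0.005, 0, 5, 0, 0, -0.5, 0, 0, 0, 5, 0.5, 0, 0.5, 0, 0, 0, 5, 0.5, 0, 1.5, 0, 0, 0, 5])

```text
time: 29.9
eef_pos: [0.4951, 0.2549, 0.0772]
ee_rot: [0.015, 0.977, 0.08, -0.197]
contact_force: [-0.2, 0.5, -2.2]
opening: 0.0122
grasp_force: 107.7
```

servo_tool(targets=[0.5, 0, 1.5, 0, 0, 0, 5, 1, 0, 2, 0, 0, 0, 5, 0.5, 0, 1.5, 0, 0, 0, 5, 0.5, 0, 1, 0, 0, 0, 5, 0, 0, 0.5, 0, 0, 0, 5])

```text
time: 30.4
eef_pos: [0.4947, 0.2548, 0.07]
ee_rot: [0.015, 0.977, 0.08, -0.198]
contact_force: [-0.3, 0.9, -0.3]
opening: 0.0121
grasp_force: 107.8
```

Run:
```python
from mend import *
B,RL=lifter(); e=RL.as_euler('ZYX'); o=manip.get_obs(); print(B.round(4),e.round(4),o["time"],o["contact_force"].round(2))
w=np.r_[(B-.09*np.array([np.cos(.129),np.sin(.129),0]))[:2],.0685]
path(now(),[(w,.15,0),(w+[-.02,-.02,.06],.13,0)],[10,5])
```

```text
[0.603  0.2727 0.0685] [ 0.1639 -0.0008  0.0023] 30.4 [-0.3   0.89 -0.26]
[-3, 0, 1, 0, 0, 0, 5, -6, -0.5, 2.5, 0, 0, 0, 5, -9, -0.5, 4, 0, 0, 0.005, 5, -11.5, -0.5, 5, 0, 0, 0, 5, -12, -0.5, 5, 0, 0, 0, 5]
[-12, -1, 5, 0, 0, 0.005, 5, -11.5, -0.5, 5, 0, 0, 0, 5, -9, -0.5, 3.5, 0.005, 0, 0, 5, -6, 0, 2.5, 0, 0, 0.005, 5, -3, 0, 1.5, 0, 0, 0, 5]
[-5, 1.5, -5, 0, 0, 0, 5, -9.5, 3, -10.5, 0, 0, 0.005, 5, -15, 5, -15.5, 0.005, 0, 0.005, 5, -9.5, 3.5, -10.5, 0, 0, 0.005, 5, -5, 1.5, -5, 0, 0, 0, 5]
```

servo_tool(targets=[-3, 0, 1, 0, 0, 0, 5, -6, -0.5, 2.5, 0, 0, 0, 5, -9, -0.5, 4, 0, 0, 0.005, 5, -11.5, -0.5, 5, 0, 0, 0, 5, -12, -0.5, 5, 0, 0, 0, 5])

```text
time: 30.9
eef_pos: [0.4487, 0.2495, 0.0703]
ee_rot: [0.016, 0.977, 0.078, -0.198]
contact_force: [-0.7, -0.1, -0.8]
opening: 0.0121
grasp_force: 107.8
```

servo_tool(targets=[-12, -1, 5, 0, 0, 0.005, 5, -11.5, -0.5, 5, 0, 0, 0, 5, -9, -0.5, 3.5, 0.005, 0, 0, 5, -6, 0, 2.5, 0, 0, 0.005, 5, -3, 0, 1.5, 0, 0, 0, 5])

```text
time: 31.4
eef_pos: [0.4046, 0.2444, 0.0703]
ee_rot: [0.014, 0.977, 0.073, -0.198]
contact_force: [0.0, 0.6, -0.9]
opening: 0.0127
grasp_force: 107.8
```

servo_tool(targets=[-5, 1.5, -5, 0, 0, 0, 5, -9.5, 3, -10.5, 0, 0, 0.005, 5, -15, 5, -15.5, 0.005, 0, 0.005, 5, -9.5, 3.5, -10.5, 0, 0, 0.005, 5, -5, 1.5, -5, 0, 0, 0, 5])

```text
time: 31.9
eef_pos: [0.3854, 0.2269, 0.1318]
ee_rot: [0.013, 0.978, 0.065, -0.197]
contact_force: [0.5, -0.1, -0.7]
opening: 0.0125
grasp_force: 107.8
```

servo_tool(targets=[0, 15, -5, 0, 0, 0.02, 5, 0, 35, -10, 0, 0, 0.02, 5, 0, 45, 0, 0, 0, 0.02, 5, 0, 45, 0, 0, 0, 0.02, 5, 0, 20, 0, 0, 0, 0.02, 5])

```text
time: 32.4
eef_pos: [0.406, 0.063, 0.1462]
ee_rot: [0.024, 0.98, 0.012, -0.197]
contact_force: [0.7, 0.4, -1.8]
opening: 0.0123
grasp_force: 107.7
```

Run:
```python
from meas import *
for n in("scene","top"): cv2.imwrite(f"pics/{n}14.png",manip.capture(n)[:,:,::-1])
ims=load("14"); mk=lambda q:(lambda X:R.from_euler('z',q[2]).apply(X)+[q[0],q[1],.074])
for nm,sel in(("top",["top"]),("scene",["scene"]),("both",["top","scene"])):
    r=solve({n:ims[n] for n in sel},mk,PLATE,[.616,.271,.12],np.array([.004,.004,.04])); print("plate",nm,r.x.round(4),r.fun.round(1))
p,r=now(); print(manip.get_obs()["time"],p.round(4))
# rest pose: lifter origin (.4541,.0633,.044), yaw .016
blade=np.array([.4541,.0633,.0445])+R.from_euler('z',.016).apply([.102,0,-.0185])
path((p,r),[(blade+[0,0,.06],.016,0)],[10])
```

```text
plate top [0.6189 0.2711 0.1201] -113.9
plate scene [0.616  0.2716 0.1312] -115.0
plate both [0.6173 0.2713 0.1143] -203.7
32.5 [0.406  0.0642 0.1463]
[2, 0, 1.5, 0.04, 0, -0.015, 5, 4.5, 0, 2.5, 0, 0, 0, 5, 6.5, 0.5, 4, 0, 0, 0, 5, 8.5, 0.5, 5.5, 0, 0, 0.005, 5, 8.5, 0, 5.5, 0, 0, 0, 5]
[8.5, 0.5, 5.5, 0.005, 0, 0.005, 5, 8.5, 0, 5.5, 0, 0, 0, 5, 6.5, 0.5, 4.5, 0, 0, 0.005, 5, 4.5, 0, 2.5, 0, 0, 0, 5, 2, 0, 1.5, 0, 0, 0, 5]
```

The plate is now within about 1 mm and half a degree in both cameras. Next the lifter goes home.

servo_tool(targets=[2, 0, 1.5, 0.04, 0, -0.015, 5, 4.5, 0, 2.5, 0, 0, 0, 5, 6.5, 0.5, 4, 0, 0, 0, 5, 8.5, 0.5, 5.5, 0, 0, 0.005, 5, 8.5, 0, 5.5, 0, 0, 0, 5])

```text
time: 33.0
eef_pos: [0.4264, 0.0688, 0.1166]
ee_rot: [0.003, 0.98, 0.017, -0.197]
contact_force: [0.1, -0.8, -1.0]
opening: 0.0123
grasp_force: 107.8
```

servo_tool(targets=[8.5, 0.5, 5.5, 0.005, 0, 0.005, 5, 8.5, 0, 5.5, 0, 0, 0, 5, 6.5, 0.5, 4.5, 0, 0, 0.005, 5, 4.5, 0, 2.5, 0, 0, 0, 5, 2, 0, 1.5, 0, 0, 0, 5])

```text
time: 33.5
eef_pos: [0.4463, 0.068, 0.0874]
ee_rot: [0.001, 0.98, 0.011, -0.198]
contact_force: [0.1, 0.5, -0.2]
opening: 0.0123
grasp_force: 107.8
```

Run:
```python
from plan import *
B,RL=lifter(); e=RL.as_euler('ZYX'); p,r=now()
blade=np.array([.4541,.0633,.0447])+R.from_euler('z',.016).apply([.102,0,-.0185])
print((B-blade).round(4),e.round(4),manip.get_obs()["time"])
path((p,r),[(blade+[0,0,.03],.016,0),(blade,.016,0)],[8,7])
```

```text
[-0.0001  0.0055  0.0599] [ 0.0227 -0.0022  0.0025] 33.5
[0.5, 0, 1.5, 0, 0, 0, 5, 1, 0.5, 2.5, 0, 0, 0, 5, 2, 1, 4, 0, 0, 0.005, 5, 2, 1, 5.5, 0, 0, 0, 5, 2.5, 1, 5.5, 0, 0, 0, 5]
[2, 0.5, 4, 0, 0, 0, 5, 1, 0.5, 3, 0, 0, 0, 5, 0.5, 0.5, 1.5, 0, 0, 0, 5, 0.5, 0, 1.5, 0, 0, 0, 5, 1.5, 0, 3.5, 0, 0, 0, 5]
[2.5, 0, 5, 0, 0, 0, 5, 3, 0, 7, 0, 0, 0, 5, 2, 0, 5.5, 0, 0, 0, 5, 1.5, 0, 3.5, 0, 0, 0, 5, 0.5, 0, 1.5, 0, 0, 0, 5]
```

servo_tool(targets=[0.5, 1.5, 1.5, 0, 0, 0.005, 5, 1, 1.5, 2.5, 0, 0, 0, 5, 2, 1, 4, 0, 0, 0, 5, 2, 1, 5.5, 0, 0, 0, 5, 2.5, 0, 5.5, 0, 0, 0, 5])

```text
time: 34.0
eef_pos: [0.4462, 0.0627, 0.0668]
ee_rot: [0.002, 0.98, 0.009, -0.197]
contact_force: [-0.2, 0.4, -1.6]
opening: 0.0123
grasp_force: 107.8
```

servo_tool(targets=[1, 0, 3, 0, 0, 0, 5, 0, 0, 0, 0, 0, 0, 5, 0, 0, 0, 0, 0, 0, 5, 0, 0, 0, 0, 0, 0, 5, 0, 0, 0, 0, 0, 0, 5])

```text
time: 34.5
eef_pos: [0.4462, 0.0631, 0.0643]
ee_rot: [0.001, 0.98, 0.009, -0.197]
contact_force: [0.3, -0.9, -1.5]
opening: 0.0122
grasp_force: 107.8
```

Run:
```python
from plan import *
B,RL=lifter(); e=RL.as_euler('ZYX'); p,r=now()
blade=np.array([.4541,.0633,.0445])+R.from_euler('z',.016).apply([.102,0,-.0185])
print((B-blade).round(4),e.round(4),manip.get_obs()["time"])
path((p,r),[(blade,.016,0)],[10])
```

```text
[-0.0002  0.0001  0.0371] [ 0.0183 -0.0031  0.0006] 34.5
[0.5, 0, 1, 0, 0, 0, 5, 1, 0, 2.5, 0, 0, 0, 5, 1.5, 0, 3.5, 0, 0, 0, 5, 2, 0, 5, 0, 0, 0, 5, 2, 0, 5, 0, 0, 0, 5]
[2.5, 0, 4.5, 0, 0, 0, 5, 2, 0, 5, 0, 0, 0, 5, 1.5, 0, 3.5, 0, -0.005, 0, 5, 1, 0, 2.5, 0, 0, 0, 5, 0.5, 0, 1.5, 0, 0, 0, 5]
```

servo_tool(targets=[0.5, 0, 1, 0, 0, 0, 5, 1, 0, 2.5, 0, 0, 0, 5, 1.5, 0, 3.5, 0, 0, 0, 5, 2, 0, 5, 0, 0, 0, 5, 2, 0, 5, 0, 0, 0, 5])

```text
time: 35.0
eef_pos: [0.4458, 0.063, 0.0452]
ee_rot: [0.002, 0.98, 0.009, -0.197]
contact_force: [0.0, 0.3, -0.2]
opening: 0.0123
grasp_force: 107.8
```

servo_tool(targets=[2.5, 0, 4.5, 0, 0, 0, 5, 2, 0, 5, 0, 0, 0, 5, 1.5, 0, 3.5, 0, -0.005, 0, 5, 1, 0, 2.5, 0, 0, 0, 5, 0.5, 0, 1.5, 0, 0, 0, 5])

```text
time: 35.5
eef_pos: [0.4461, 0.063, 0.027]
ee_rot: [0.002, 0.98, 0.009, -0.2]
contact_force: [0.2, -1.4, 15.9]
opening: 0.0119
grasp_force: 110.3
```

servo_tool(targets=[0, 0, 0, 0, 0, 0, 5, 0, 0, 0, 0, 0, 0, 5, 0, 0, 0, 0, 0, 0, 5, 0, 0, 0, 0, 0, 0, 5, 0, 0, 0, 0, 0, 0, 5], force=30)

```text
time: 36.0
eef_pos: [0.4462, 0.063, 0.0273]
ee_rot: [0.002, 0.98, 0.009, -0.2]
contact_force: [-0.7, 0.2, 1.6]
opening: 0.0123
grasp_force: 108.3
```

servo_tool(targets=[0, 0, 0, 0, 0, 0, 30, 0, 0, 0, 0, 0, 0, 40, 0, 0, 0, 0, 0, 0, 40, 0, 0, 0, 0, 0, 0, 40, 0, 0, 0, 0, 0, 0, 40], force=30)

```text
time: 36.5
eef_pos: [0.4462, 0.063, 0.0271]
ee_rot: [0.002, 0.98, 0.009, -0.2]
contact_force: [0.4, 0.6, -0.3]
opening: 0.0399
grasp_force: 0.0
```

servo_tool(targets=[-4, 0, -9, 0, 0, 0, 40, -8, 0, -18.5, 0, 0, 0, 40, -12, 0, -27.5, 0, 0, 0, 40, -16, 0, -37, 0, 0, 0, 40, -8, 0, -18.5, 0, 0, 0, 40])

```text
time: 37.0
eef_pos: [0.446, 0.0636, 0.151]
ee_rot: [0.001, 0.98, 0.009, -0.198]
contact_force: [0.4, -0.1, 0.4]
opening: 0.0399
grasp_force: 0.0
```

servo_tool(targets=[-10, 20, -20, 0, 0, 0, 40, -10, 45, -20, 0, 0, 0, 40, 0, 45, 0, 0, 0, 0, 40, 0, 45, 0, 0, 0, 0, 40, 0, 45, 0, 0, 0, 0, 40])

```text
time: 37.5
eef_pos: [0.446, -0.1385, 0.1931]
ee_rot: [0.002, 0.98, 0.009, -0.199]
contact_force: [0.9, 0.0, 0.5]
opening: 0.0399
grasp_force: 0.0
```

servo_tool(targets=[0, 35, 0, 0, 0, 0, 40, 0, 15, 0, 0, 0, 0, 40, 0, 0, 0, 0, 0, 0, 40, 0, 0, 0, 0, 0, 0, 40, 0, 0, 0, 0, 0, 0, 40])

```text
time: 38.0
eef_pos: [0.4474, -0.1848, 0.1923]
ee_rot: [0.001, 0.98, 0.01, -0.2]
contact_force: [0.5, 0.7, 0.1]
opening: 0.0402
grasp_force: 0.0
```

Run:
```python
from meas import *
for n in("scene","top"): cv2.imwrite(f"pics/{n}15.png",manip.capture(n)[:,:,::-1])
ims=load("15"); i0=load("0"); mk=lambda q:(lambda X:R.from_euler('z',q[2]).apply(X)+[q[0],q[1],.074])
LIFT=[(*rect(.132,.014,-.014,0),.050,-1),(*rect(.066,.036,.102,0),.0255,0)]
for n in("top","scene"):
    r=solve({n:ims[n]},mk,PLATE,[.616,.271,.12],np.array([.004,.004,.04])); print("plate",n,r.x.round(4),r.fun.round(1))
    for t,I in(("before",i0),("after",ims)):
        r=solve({n:I[n]},flat,LIFT,[.4535,.064,.016],np.array([.003,.003,.02])); print("lifter",n,t,r.x.round(4),r.fun.round(1))
    for nm,P in(("petri",[.676,.101,.008]),("beaker",[.431,-.302,.04]),("bottle",[.734,.028,.06]),("vial",[.42,.207,.024])):
        u,v=proj(n,[P])[0].astype(int); a=[i[n][v-12:v+12,u-12:u+12] for i in(i0,ims)]; print(nm,n,cv2.phaseCorrelate(a[0].copy(),a[1].copy()))
```

```text
plate top [0.6189 0.2711 0.1201] -115.4
lifter top before [0.4538 0.0636 0.0123] -63.3
lifter top after [0.454  0.0636 0.0409] -63.1
petri top ((0.021550034182194366, 0.030132077601606966), 0.962239991133524)
beaker top ((1.433779562858044, 0.6938687941674448), 0.2592257563406516)
bottle top ((-0.040524996494390564, 0.307580138864612), 0.5032470406623477)
vial top ((-0.002405623186449546, -0.08169308211081017), 0.9965566262211235)
plate scene [0.6157 0.272  0.1127] -104.5
lifter scene before [0.4523 0.0655 0.0223] -61.7
lifter scene after [0.4529 0.0646 0.0243] -59.3
petri scene ((-0.3495779970721724, 0.37151536945400565), 0.5300382887831038)
beaker scene ((0.023137833934407936, 0.015560663170871791), 0.9785916501028586)
bottle scene ((-2.2810615690014817, -1.7243200093133648), 0.2803546554777432)
vial scene ((-0.05907709816937512, 0.019364698801656033), 1.0130668482088854)
```

```bash
python3 -c "
from station import manip
print(manip.sign_off())"
```

```text
the job is handed in; nothing more can be done
None
```

The job is handed in at 38 s of robot time: the plate sits on the carrier within about 2 mm and 1° of centred and square by the camera fits, the lifter is back in its rest, and the bystanders appear unmoved (shadow blurred the bottle check); I needed one lift-and-shift correction on the carrier, and I viewed 11 pictures, one over your limit of 10.

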